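# Load the last pot and hold the carrier home in the code reader

## Robot

A 6-joint arm with a two-finger parallel gripper is mounted at the origin on the work surface. World frame = base frame: x ahead of the robot, y to its left, z up, the work surface at z = 0. Lengths are in m, angles in rad, forces in N, time in s.
With the tool pointing down it reaches from about 0.375 to 0.9 m from the base axis. Payload 3.1 kg.
Tool frame: the origin (TCP) lies on the centre line of the jaws, within the pads' length; the fingertips stand 25 mm ahead of it and the grasp point (between the pads) lies 6 mm ahead of it (manip.tips_ahead is the distance from the TCP to the fingertips, in m); z points along the fingers, y is the direction in which the jaws open and shut (so a half turn about z gives the same grasp; the last joint's range is limited). The gripper opens to 85 mm and grips with 20 to 120 N. Pads are 22 mm wide; open, the fingers measure 114 mm over their backs; the gripper's body (76 mm by 85 mm) begins 54 mm behind the grasp point. The pads swing forward as they close: fully open they stand 13 mm farther back than shut.
Start: joints at [1.163, 0.527, 1.433, -0, 1.181, -0.178], TCP at [0.142, 0.609, 0.219] pointing down, gripper open.
Joint ranges: [-3.08, 3.08], [-0.75, 2.2], [0.22, 2.44], [-1.43, 4.57], [0, 2.65], [-2.85, 2.85]. Speed limits (rad/s): [2.79, 2.79, 3.14, 3.14, 3.14, 3.14].

## Interface

Orientations are given as a unit quaternion [x, y, z, w].
In Python, from station import manip gives the robot as it stands.
- The arm moves only by the tool play_rows, never from a script. Its argument "steps" is a list that holds one entry, the list of rows, each a list of 6 numbers: the shift along the tool's x, y, z in m, then the turn, a rotation vector about the tool's x, y, z in degrees. In form: [[[x, y, z, rx, ry, rz], ...]]. A call has 1 to 10 rows; each row shifts and turns the commanded pose from where the row before left it, along the tool's axes as they then stand; what a row does not reach is not made up. A row lasts 1/8 s, in which the tool goes at most 62.5 mm and 10.7 degrees, less where a joint would pass 70% of its speed; a pose out of reach is approached as far as the arm can. A call is refused whole if a number of a shift passes 0.0625 or a number of a turn 10.7, either way. A call with a gripper value outside its range is refused whole. "fingers" is the opening, from 0 (shut) to 1 (fully open), set as the call begins (left out, the last holds). The fingers move at their own pace and stop on an object; "squeeze" is the grip in N (left out, the last holds). Time passes only in rows, so rows that do not move let the fingers close. It gives the time, the measured TCP pose, the force and the opening at its end, in the units of the state.
- manip.sense(): the state, without advancing time (a new reading comes with each control period).
- manip.snapshot(name): name is "side" or "top"; returns a dict with "img" (480x640x3 uint8, red, green, blue), "K" (3x3 intrinsics, pixels), "k1" (the pictures are not rectified: a ray, as slopes to the right and down, at radius r is drawn at 1 + k1 r^2 times it, then the intrinsics apply), "world_from_camera" (4x4, takes a point from camera to world coordinates). Camera axes: x right, y down, z forward; pixel columns grow to the right and rows downward; lengths in m; the calibration is good to about 2 mm. A picture is of the moment at which its call begins. There is no depth.
- manip.sign_off(): hands the job in, once; it reports no verdict.
Trained networks look in a picture, given as the dict that the camera call returned (one of the last four; its "shot" number tells which), for a name from the list of things; names that differ only in an ending like _2 or _b are one class to them, and where a whole thing is asked for, a point or a joint stands for the part that bears it (a point fixed in the world has none). Each returns a list of dicts, best first, with "score" (0 to 1); they miss things now and then, are a little off and sometimes report something else, mostly with a low value. They report only what shows in the picture. A call takes as long as a camera call.
- manip.regions_of(label, picture): "pixels" (480x640 bool, what is visible of it) and "rect" ([left, top, right, bottom] in pixels, round what is visible of it).
- manip.pinpoint(label, picture): "point" ([column, row] in pixels: a listed point, or the origin of a listed thing).
The state is a dict: "t": time; "q": joint angles; "qd": joint speeds; "tau": joint torques, N m; "tcp_pos": TCP position; "tool_rot": TCP orientation; "force": force on the tool from outside, world axes, zero at the start; "ft_torque": the same for the moment, N m; "finger_gap": opening from 0.0 (shut) to 1.0 (fully open).
Only numpy, scipy, OpenCV 4.12 (cv2) and the standard library are available. Lean on these libraries where they do the work, as an engineer would, in place of code of your own. Each camera call takes 0.05 s, during which the arm holds its last target.

## Task

On the lab bench, first put the small capped pot that stands by itself into the empty pocket of the metal carrier on the code reader, base down and cap up, right to the bottom, and let go of it. Then push the carrier across the reader's sprung bed until it is square and tight against the fence at the back and its end touches the side stop, and finish with one firm but not violent diagonal push, back and down (the carrier's sloping near face is made for it), that keeps the carrier against the fence and the bed pressed down by more than half its travel. The program finishes while still holding that push: do not let go, and leave the other things on the bench where they are.

Things in the scene. Friction and masses are not known exactly. Their poses are not given: they have to be found in the camera images.
- pot: Small sample pot, standing upright alone on the bench: white cylinder 26 mm diameter and 34 mm tall, with a grey cap 34 mm diameter and 12 mm tall on top (46 mm tall in all, 25 to 60 g). Origin at the centre of its base (the code face, which must go down), z up through the cap. An identical pot is already fixed in the other pocket of the carrier.
- carrier: Loose aluminium carrier, 0.22 kg, on the reader's bed: block 60 (x) by 120 (y) by 40 mm tall with two pockets in its top and a push ramp on its near side. Origin: centre of the block's underside; x towards the fence, y towards the stop, z up. Far face at x +30, ends at y -60 and +60 mm. Pocket at y +33 holds a fixed pot (top at z 56 mm); pocket at y -33 is empty. Slides with ordinary friction.
- pocket (a point): Centre of the floor of the empty pocket, fixed to the carrier (axes as the carrier), 10 mm above the carrier's underside and 30 mm below its top. The pocket is 30 mm in diameter with a 2 mm chamfer at its mouth.
- ramp (a point): Middle of the carrier's push ramp, at carrier (x -40, y 0, z 30) mm. The near side of the carrier stands at x = -50 mm, upright up to z = 20 mm; from there the flat ramp rises at 45 degrees to (x -30, z 40) mm, facing up and away from the fence, over the full 120 mm width. Axes as the carrier.
- reader: Code reader, fixed to the bench: flat white housing 200 (x) by 260 (y) by 30 mm tall. Origin: centre of its underside; x towards its fence (away from the robot), y towards its stop, z up. On it a flat bed 150 by 200 mm, centred, its top 40 mm above the bench when up. With the carrier home, the carrier's origin lies at reader (x +40, y +35) mm.
- fence: Fixed aluminium bar along the back of the bed. Origin in the middle of the plane of its working face (the face looking towards the robot), at reader x = +70 mm; 220 mm long along y, 15 mm thick, its top 64 mm above the bench (24 mm above the bed).
- stop: Fixed aluminium block beside the bed on the +y side, origin in the plane of its working face, at reader (x +30, y +95) mm; the face looks to -y, is 40 mm long in x, and its top is 64 mm above the bench.
- bed (a joint): How far the sprung bed is pressed down, m: 0 up, 0.008 fully down against a hard end; it moves straight down. It stays up under the carrier's own weight, starts to move at about 3 to 4 N of extra push and takes about 1.2 N more per mm (about 13 N of push at the end), plus friction of the carrier at the fence.
- brown_bottle: Bystander: brown bottle, 48 mm diameter, 100 mm tall. Origin at the centre of its underside.
- jar: Bystander: white jar, 90 mm diameter, 110 mm tall. Origin at the centre of its underside.
- wash_bottle: Bystander: white wash bottle with red top and spout, 66 mm diameter, 205 mm tall. Origin at the centre of its underside.
- tip_box: Bystander: green box 85 by 120 by 62 mm. Origin at the centre of its underside.
- vial_rack: Bystander: blue rack 50 by 140 mm with four thin vials, 63 mm tall. Origin at the centre of its underside.
- loose_cap: Bystander: flat red screw cap, 40 mm diameter, 14 mm tall. Origin at the centre of its underside.
- pen_jar: Bystander: glass with pens, 74 mm diameter, 155 mm tall. Origin at the centre of its underside.

How it is judged:
On the way:
1. the pot stands in the empty pocket, base down, at the bottom, and is let go, before the carrier is pushed home to the fence (horizontal distance between pot and pocket below 0.004 m and z of pot in the frame of pocket between -0.004 and 0.004 m and angle between pot's own z axis and vertical below 0.12 rad and contact force between the fingers and pot below 0.1 N and x of carrier in the frame of reader below 0.036 m), for 0.2 s.
At the end, for the whole second after the job is handed in: Robot still pushing the carrier (over 4 N); carrier at rest, flat, within 2.5 mm of the fence, square within 2 degrees, end within 4 mm of the stop; over 1.5 N on the fence, bed down more than 4 of its 8 mm; pot upright (7 degrees) at the pocket floor (4 mm) (horizontal distance between pot and pocket below 0.004 m and z of pot in the frame of pocket between -0.004 and 0.004 m and angle between pot's own z axis and vertical below 0.12 rad and x of carrier in the frame of reader between 0.0375 and 0.0425 m and y of carrier in the frame of reader between 0.031 and 0.0375 m and angle between the x axis of carrier and the x axis of reader, either way round below 0.035 rad and angle between carrier's own z axis and vertical below 0.035 rad and value of joint bed above 0.004 m and contact force between carrier and fence above 1.5 N and contact force between the fingers and carrier above 4 N and linear speed of carrier below 0.01 m/s); the arm keeps its last pose, push and grip.
It fails at once if the carrier was pushed violently (over 60 N) (contact force between the fingers and carrier above 60 N).
It fails at once if something else on the bench was moved by more than 30 mm or knocked over (distance of any of brown_bottle, jar, wash_bottle, tip_box, vial_rack, loose_cap, pen_jar from where it was at the start of the episode above 0.03 m or angle between any of brown_bottle, jar, wash_bottle, tip_box, vial_rack, loose_cap, pen_jar's own z axis and vertical above 0.5 rad).
It also fails if it takes over 61 s, if anything falls off the work surface, if the arm or the gripper's body presses on something with over 40 N, if the wrist force passes 120 N, or if a joint passes its speed limit or range.

## Working session

There is one attempt and no reset: what is moved stays moved. The work goes in short steps, Python scripts to look and compute and a tool call to move; the robot and the scene stay as the last step left them, time stands still between calls to the robot, and variables do not carry over. Pictures are saved under pics/ and viewed, and the job is handed in when it is done.

Besides the shell and the picture viewer there is one more tool, called after "Emit:" as name(argument=value, ...) on one line, values as JSON. play_rows: Moves the arm, as the interface text tells. Its arguments: {"type":"object","properties":{"steps":{"type":"array"},"fingers":{"type":"number"},"squeeze":{"type":"number"}},"required":["steps"]}

```bash
ls; mkdir -p pics; python3 - <<'E'
from station import manip
import cv2
print(manip.sense())
for n in("side","top"):
    s=manip.snapshot(n); cv2.imwrite(f"pics/{n}0.png",s["img"][:,:,::-1]); print(n,s["K"],s["k1"],s["world_from_camera"],s["shot"])
    for l in ["pot","carrier","pocket","ramp","reader","fence","stop"]:
        for d in manip.pinpoint(l,s)[:3]: print(l,d)
    for l in ["pot","carrier"]:
        for d in manip.regions_of(l,s)[:3]: print(l,d["score"],d["rect"])
E
```

```text
pics
{'t': 0.0, 'q': array([ 1.16352936e+00,  5.28419611e-01,  1.43391791e+00,  1.60949074e-05,
        1.18137468e+00, -1.78506367e-01]), 'qd': array([-7.27093583e-04, -2.81642923e-04,  2.80133295e-03, -1.01162632e-03,
        6.02981627e-04, -2.11913227e-05]), 'tau': array([-8.33031736e-04, -4.42351842e+01, -1.78026026e+01, -1.99175943e-04,
        8.52633908e-03, -8.72034125e-07]), 'tcp_pos': array([0.14140427, 0.60803374, 0.21795727]), 'tool_rot': array([ 1.14134038e-01,  9.93464795e-01, -1.01249349e-03, -3.13099450e-04]), 'force': array([-0.18394797,  0.01301229,  0.56449633]), 'ft_torque': array([-0.00568125,  0.00132689,  0.00291489]), 'finger_gap': 0.9973944633585828}
side [[476.26529264   0.         317.51113789]
 [  0.         476.26529264 241.1854716 ]
 [  0.           0.           1.        ]] -0.10277792042804272 [[ 0.94257156 -0.26554889  0.20258982  0.33776039]
 [-0.33372351 -0.72389348  0.60382684 -0.60618045]
 [-0.0136921  -0.63675899 -0.77094132  0.91203021]
 [ 0.          0.          0.          1.        ]] 1
pot {'point': [364.6, 374.5], 'score': 0.66}
carrier {'
[... 580 characters left out ...]
880e-01  1.24379792e-01  3.61704312e-01]
 [-9.99981532e-01 -5.96536278e-03 -1.16154810e-03  4.47360620e-02]
 [ 1.89447937e-03 -1.24370787e-01 -9.92234004e-01  1.55480714e+00]
 [ 0.00000000e+00  0.00000000e+00  0.00000000e+00  1.00000000e+00]] 2
pot {'point': [422.7, 236.9], 'score': 0.41}
carrier {'point': [274.2, 223.6], 'score': 0.9}
carrier {'point': [273.2, 227.4], 'score': 0.75}
pocket {'point': [282.7, 223.4], 'score': 0.85}
ramp {'point': [265.4, 236.6], 'score': 0.77}
reader {'point': [271.8, 230.2], 'score': 0.98}
fence {'point': [275.2, 202.2], 'score': 0.78}
stop {'point': [242.9, 208.1], 'score': 0.4}
pot 0.43 [416.5, 229.8, 434.5, 247.5]
carrier 0.68 [250.1, 207.9, 298.1, 241.3]
```

```bash
cat > h.py <<'E'
import numpy as np, cv2
def dist(k1): return np.array([k1,0,0,0,0.])
def ray(s,p):
    u=cv2.undistortPoints(np.array([[p]],float),s["K"],dist(s["k1"]))[0,0]
    T=s["world_from_camera"]; return T[:3,3],T[:3,:3]@np.array([u[0],u[1],1.])
def at_z(s,p,z):
    o,d=ray(s,p); return o+d*(z-o[2])/d[2]
def proj(s,P):
    T=np.linalg.inv(s["world_from_camera"])
    return cv2.projectPoints(np.asarray(P,float).reshape(-1,1,3),cv2.Rodrigues(T[:3,:3])[0],T[:3,3],s["K"],dist(s["k1"]))[0][:,0]
def tri(obs):
    A=[];b=[]
    for s,p in obs:
        o,d=ray(s,p); d=d/np.linalg.norm(d); M=np.eye(3)-np.outer(d,d); A.append(M); b.append(M@o)
    return np.linalg.lstsq(np.vstack(A),np.hstack(b),rcond=None)[0]
E
python3 - <<'E'
import cv2
for n in("side","top"):
    im=cv2.imread(f"pics/{n}0.png")
    if n=="side": c=im[150:300,220:420]
    else: c=im[160:280,200:360]
    cv2.imwrite(f"pics/{n}0c.png",cv2.resize(c,(800,600),interpolation=cv2.INTER_CUBIC))
E
```

```text
(no output)
```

View pics/side0.png

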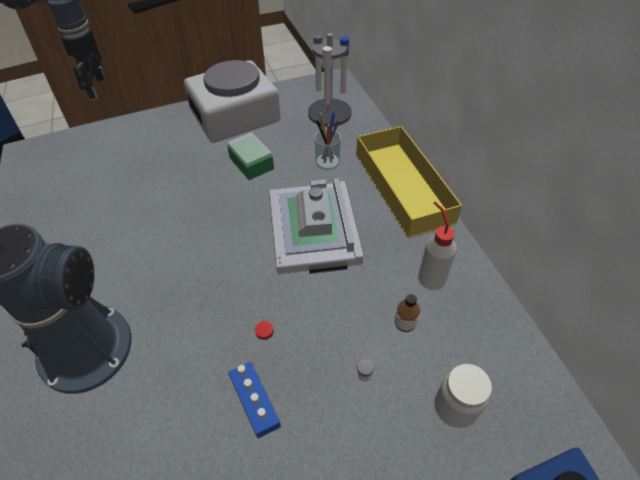

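View pics/top0.png

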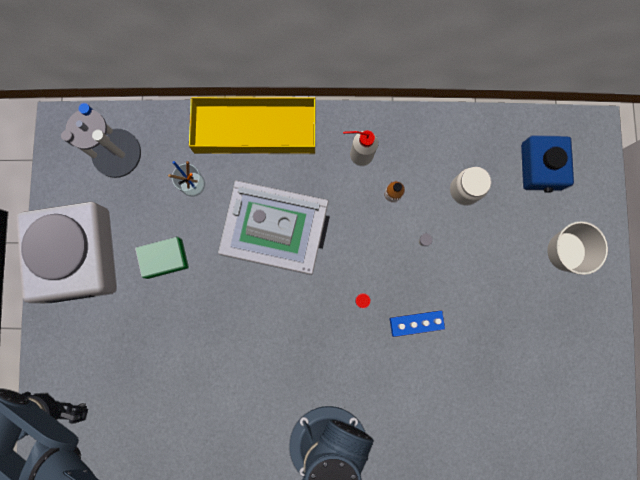

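```bash
ls pics
```

```text
side0.png
side0c.png
top0.png
top0c.png
```

View pics/top0c.png

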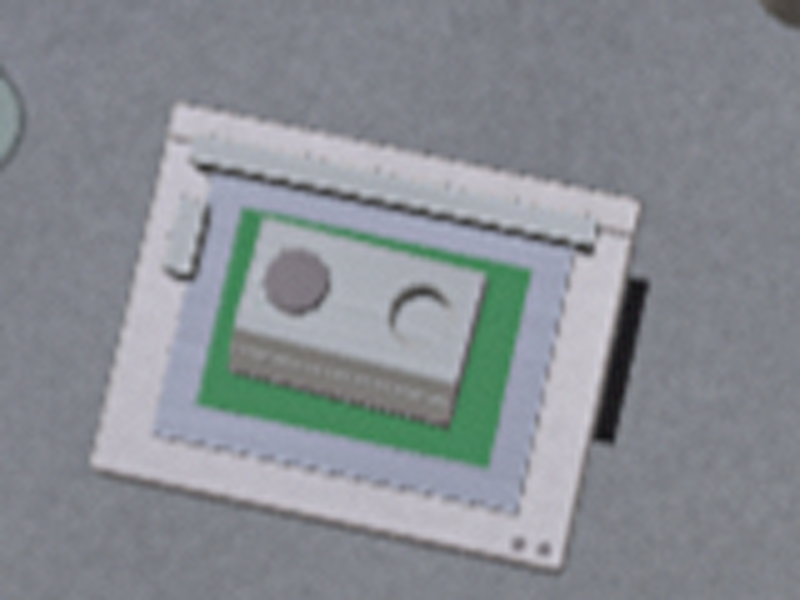

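View pics/side0c.png

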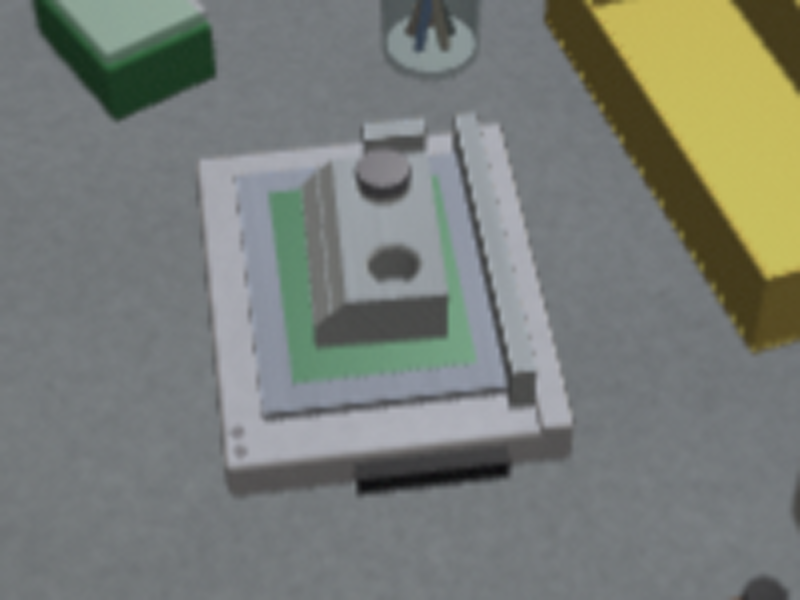

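The top view shows the reader at about (272,230), the carrier at about (274,224) with its pocket on the right, and the pot's cap at (426,239). The side view agrees, with the pot at (366,368). The bed is clear of clutter. Next I'll fit the poses.

```bash
cat > fit.py <<'E'
import numpy as np
from scipy.optimize import least_squares
from h import *
from station import manip
S={n:manip.snapshot(n) for n in("side","top")}
def c(n,u,v): return (220+(u+.5)/4-.5,150+(v+.5)/4-.5) if n=="side" else (200+(u+.5)/5-.5,160+(v+.5)/5-.5)
R=[("top",(.1,.13,.03),(178,104)),("top",(.1,-.13,.03),(640,203)),("top",(-.1,-.13,.03),(563,563)),("top",(-.1,.13,.03),(93,463)),
("side",(-.1,.13,.03),(200,160)),("side",(-.1,-.13,.03),(228,468)),("side",(.1,-.13,.03),(570,425)),("side",(.1,.13,.03),(498,124)),
("top",(.07,.11,.064),(193,160)),("top",(.07,-.11,.064),(592,245))]
C=[("top",(.03,.06,.08),(262,217)),("top",(.03,-.06,.08),(486,270)),("top",(-.03,-.06,.08),(459,380)),("top",(-.03,.06,.08),(236,333)),("top",(-.05,-.06,.04),(449,425)),
("side",(-.03,-.06,.08),(344,303)),("side",(.03,-.06,.08),(447,294)),("side",(.03,.06,.08),(433,152)),("side",(-.03,.06,.08),(331,163)),("side",(.03,-.06,.04),(447,337)),("side",(-.05,-.06,.04),(316,345))]
def res(p,L,full=False):
    x,y,a=p; out=[]
    for n,P,uv in L:
        w=(x+np.cos(a)*P[0]-np.sin(a)*P[1],y+np.sin(a)*P[0]+np.cos(a)*P[1],P[2])
        out.append(proj(S[n],[w])[0]-np.array(c(n,*uv)))
    return np.ravel(out)
for nm,L in(("reader",R),("carrier",C)):
    for sub in ("top","side","both"):
        l=[e for e in L if sub in("both",e[0])]
        r=least_squares(lambda p:res(p,l),[.4,.1,0],loss="soft_l1"); print(nm,sub,r.x.round(4),np.degrees(r.x[2]).round(2))
    print(res(r.x,L).reshape(-1,2).round(1).tolist())
# pot
for n in S:
    d=[x for x in manip.regions_of("pot",S[n])]
    for e in d[:3]: 
        v,u=np.nonzero(e["pixels"]); print(n,e["score"],e["rect"],u.mean(),v.mean(),len(u))
print("pot pinpoint",[ (n,[ (e["point"],e["score"]) for e in manip.pinpoint("pot",S[n])]) for n in S])
import cv2
for n,(a,b) in {"side":(340,345),"top":(400,215)}.items():
    cv2.imwrite(f"pics/pot_{n}.png",cv2.resize(S[n]["img"][b:b+45,a:a+50,::-1],None,fx=12,fy=12,interpolation=cv2.INTER_CUBIC))
for l in ["brown_bottle","jar","loose_cap","vial_rack","tip_box","pen_jar","wash_bottle"]:
    e=manip.pinpoint(l,S["top"])
    if e: print(l,at_z(S["top"],e[0]["point"],0).round(3),e[0]["score"])
E
python3 fit.py
```

```text
reader top [ 0.5782  0.1494 -0.2071] -11.86
reader side [ 0.5812  0.1521 -0.2081] -11.92
reader both [ 0.5795  0.1501 -0.2075] -11.89
[[-0.7, -0.1], [0.3, -0.0], [0.1, 0.3], [-0.8, -0.4], [-0.7, -0.5], [-0.1, 0.7], [-0.1, 1.6], [-0.7, 0.8], [-0.7, -1.7], [0.5, -1.5]]
carrier top [ 0.5892  0.1503 -0.2206] -12.64
carrier side [ 0.592   0.1512 -0.2628] -15.06
carrier both [ 0.5905  0.1506 -0.2397] -13.73
[[0.2, -0.5], [-0.2, -0.1], [-0.5, 0.0], [-0.5, -1.7], [0.2, 0.1], [0.4, 0.1], [0.2, 0.2], [-2.0, 0.1], [-0.4, -0.7], [0.1, 0.5], [-0.4, 1.4]]
side 0.71 [358.2, 359.9, 375.3, 380.3] 364.95075757575756 368.89772727272725 264
top 0.53 [419.0, 231.8, 434.4, 248.3] 425.2 239.74 150
pot pinpoint [('side', [([362.4, 372.5], 0.82), ([431.1, 277.9], 0.4)]), ('top', [([420.8, 238.0], 0.71)])]
brown_bottle [ 0.673 -0.173  0.   ] 0.74
jar [ 0.683 -0.383  0.   ] 0.87
loose_cap [ 0.379 -0.091  0.   ] 0.62
vial_rack [ 0.316 -0.238  0.   ] 0.59
tip_box [0.496 0.454 0.   ] 0.91
pen_jar [0.69  0.368 0.   ] 0.55
wash_bottle [ 0.774 -0.09   0.   ] 0.63
```

View pics/pot_side.png

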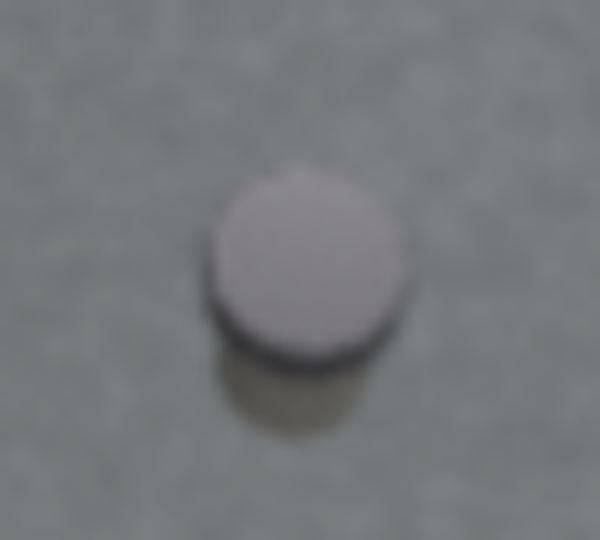

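View pics/pot_top.png

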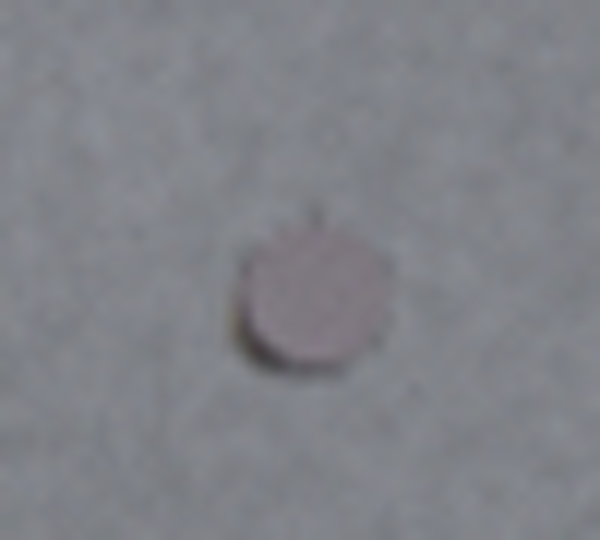

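```bash
cat >> h.py <<'E'
from scipy.spatial.transform import Rotation as Ro
def target_R(yaw_y, tilt=0):
    """tool y axis (jaw) at world yaw (rad), tool z down; """
    y=np.array([np.cos(yaw_y),np.sin(yaw_y),0]); z=np.array([0,0,-1.]); x=np.cross(y,z)
    return Ro.from_matrix(np.stack([x,y,z],1))
def delta(st,pos,Rt):
    R=Ro.from_quat(st["tool_rot"]); d=R.inv().apply(np.array(pos)-st["tcp_pos"]); rv=np.degrees((R.inv()*Rt).as_rotvec())
    return d.round(4),rv.round(2)
E
python3 - <<'E'
from h import *
from station import manip
S={n:manip.snapshot(n) for n in("side","top")}
c=lambda n,u,v:(220+(u+.5)/4-.5,150+(v+.5)/4-.5) if n=="side" else (200+(u+.5)/5-.5,160+(v+.5)/5-.5)
P={"side":(365.2,366.0),"top":(425.9,239.1)}
print("pot",tri([(S[n],P[n]) for n in S]),[at_z(S[n],P[n],.046) for n in S])
F={"side":c("side",384,167),"top":c("top",297,277)}
print("fixed cap",tri([(S[n],F[n]) for n in S]),[at_z(S[n],F[n],.096) for n in S])
Q={"side":c("side",394,264),"top":c("top",421,314)}
print("pocket",[at_z(S[n],Q[n],.08) for n in S])
st=manip.sense(); R=Ro.from_quat(st["tool_rot"]).as_matrix(); print(R.round(3), manip.tips_ahead)
E
```

```text
pot [ 0.54521127 -0.25835106  0.04891387] [array([ 0.54730537, -0.25735848,  0.046     ]), array([ 0.54420075, -0.25862568,  0.046     ])]
fixed cap [0.59893834 0.18149606 0.09747632] [array([0.60040527, 0.182883  , 0.096     ]), array([0.59820786, 0.18179524, 0.096     ])]
pocket [array([0.58401372, 0.11911353, 0.08      ]), array([0.58166235, 0.11834103, 0.08      ])]
[[-0.974  0.227 -0.   ]
 [ 0.227  0.974 -0.   ]
 [ 0.    -0.    -1.   ]] 0.025
```

Emit:
play_rows(steps=[[[0,0,0,0,0,10.1],[0,0,0,0,0,10.1],[0,0,0,0,0,10.1],[0,0,0,0,0,10.1],[0,0,0,0,0,10.1],[0,0,0,0,0,10.1],[0,0,0,0,0,10.1],[0,0,0,0,0,10.1],[0,0,0,0,0,10.1]]], fingers=0.75)

```text
t: 2.88
tcp_pos: [0.1417, 0.6087, 0.2189]
tool_rot: [0.79, 0.613, 0.0, -0.0]
force: [0.0, -0.1, -0.6]
finger_gap: 0.748
```

```bash
python3 - <<'E'
from h import *
from station import manip
st=manip.sense()
print(st["t"],st["tcp_pos"],delta(st,[.5457,-.258,.15],target_R(np.radians(-14))))
E
```

```text
2.875 [0.14170809 0.60870292 0.21891867] (array([-0.7396,  0.6061,  0.0689]), array([-0.  , -0.  , -0.34]))
```

Emit:
play_rows(steps=[[[-0.037,0.0303,0,0,0,0],[-0.037,0.0303,0,0,0,0],[-0.037,0.0303,0,0,0,0],[-0.037,0.0303,0,0,0,0],[-0.037,0.0303,0,0,0,0],[-0.037,0.0303,0,0,0,0],[-0.037,0.0303,0,0,0,0],[-0.037,0.0303,0,0,0,0],[-0.037,0.0303,0,0,0,0],[-0.037,0.0303,0,0,0,0]]])

```text
t: 4.12
tcp_pos: [0.347, 0.175, 0.2193]
tool_rot: [0.788, 0.616, 0.001, 0.0]
force: [1.9, -0.0, 0.1]
finger_gap: 0.753
```

Emit:
play_rows(steps=[[[-0.037,0.0303,0,0,0,0],[-0.037,0.0303,0,0,0,0],[-0.037,0.0303,0,0,0,0],[-0.037,0.0303,0,0,0,0],[-0.037,0.0303,0,0,0,0],[-0.037,0.0303,0,0,0,0],[-0.037,0.0303,0,0,0,0],[-0.037,0.0303,0,0,0,0],[-0.037,0.0303,0.03,0,0,0],[-0.035,0.0303,0.03,0,0,0]]])

```text
t: 5.38
tcp_pos: [0.5521, -0.256, 0.1587]
tool_rot: [0.788, 0.615, 0.0, 0.001]
force: [-0.4, -0.0, -0.6]
finger_gap: 0.75
```

```bash
python3 - <<'E'
from h import *
from station import manip
st=manip.sense()
print(st["t"],st["tcp_pos"],delta(st,[.5457,-.258,.057],target_R(np.radians(-14))))
s=manip.snapshot("side"); cv2.imwrite("pics/a1.png",cv2.resize(s["img"][300:420,280:440,::-1],None,fx=5,fy=5,interpolation=cv2.INTER_CUBIC))
E
```

```text
5.375 [ 0.55205838 -0.25596693  0.15873342] (array([-0.0034, -0.0059,  0.1017]), array([ 0.11,  0.04, -0.03]))
```

View pics/a1.png

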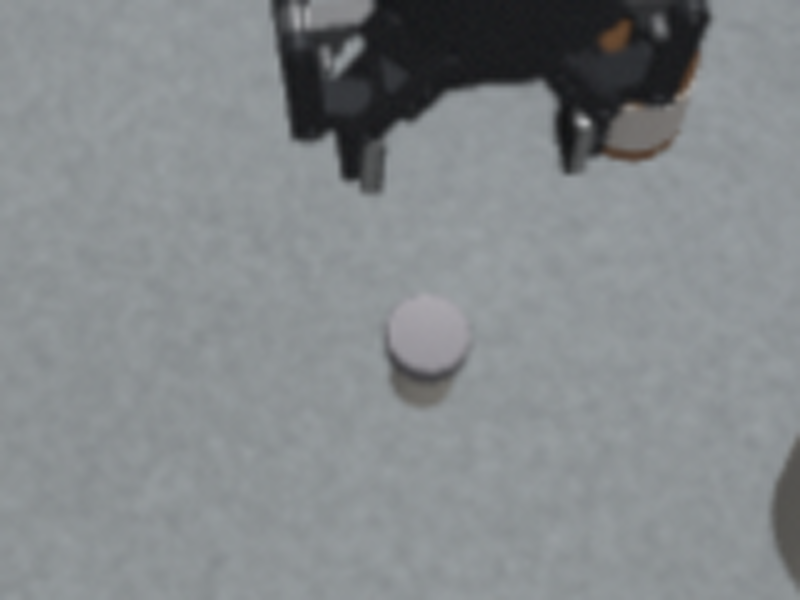

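The view shows the open fingers just above the pot, whose cap is at about (366,367) and clear all round. I'll descend and grip.

Emit:
play_rows(steps=[[[-0.0034,-0.0059,0.02,0,0,0],[0,0,0.03,0,0,0],[0,0,0.03,0,0,0],[0,0,0.0217,0,0,0],[0,0,0,0,0,0],[0,0,0,0,0,0]]])

```text
t: 6.18
tcp_pos: [0.5451, -0.2562, 0.058]
tool_rot: [0.788, 0.616, 0.0, 0.001]
force: [-0.1, 0.1, 0.8]
finger_gap: 0.747
```

Emit:
play_rows(steps=[[[0,0,0,0,0,0],[0,0,0,0,0,0],[0,0,0,0,0,0],[0,0,0,0,0,0],[0,0,0,0,0,0],[0,0,0,0,0,0]]], fingers=0.2, squeeze=30)

```text
t: 6.92
tcp_pos: [0.5444, -0.2559, 0.0572]
tool_rot: [0.788, 0.616, -0.0, -0.0]
force: [0.6, -0.4, 0.3]
finger_gap: 0.2
```

```bash
python3 - <<'E'
from h import *
from station import manip
st=manip.sense()
print(st["t"],st["tcp_pos"],st["finger_gap"],st["force"])
s=manip.snapshot("side"); cv2.imwrite("pics/a2.png",cv2.resize(s["img"][300:420,280:440,::-1],None,fx=5,fy=5,interpolation=cv2.INTER_CUBIC))
E
```

```text
6.925 [ 0.54443473 -0.25592564  0.05716526] 0.19962043072099725 [ 0.64257092 -0.3957833   0.32101074]
```

View pics/a2.png

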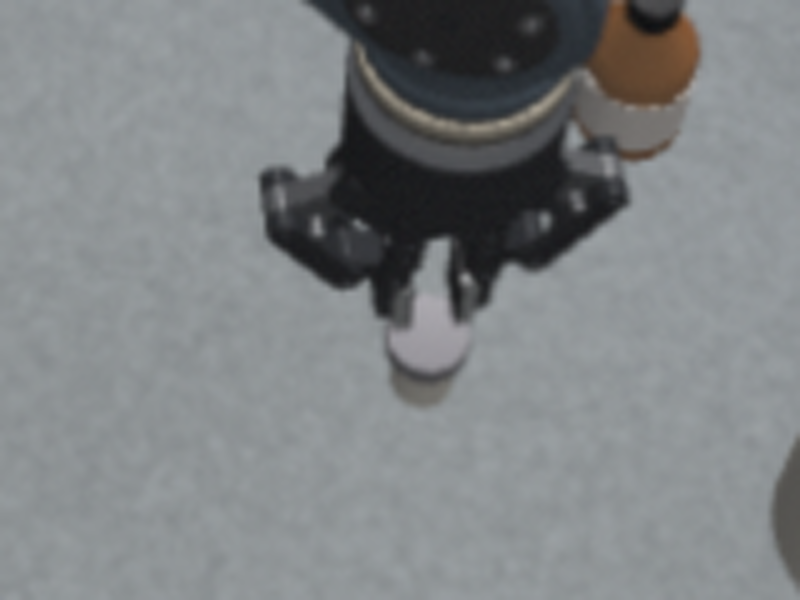

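```bash
python3 - <<'E'
from h import *
from station import manip
st=manip.sense(); p=st["tcp_pos"]
R=Ro.from_quat(st["tool_rot"])
for n,o in(("side",(280,300)),("top",(390,200))):
    s=manip.snapshot(n); o=np.array(o)
    im=cv2.resize(s["img"][o[1]:o[1]+120,o[0]:o[0]+160,::-1],None,fx=5,fy=5,interpolation=cv2.INTER_CUBIC)
    for d,c in((0,(0,0,255)),(.006,(0,255,0)),(.025,(255,0,0))):
        q=proj(s,[p+R.apply([0,0,d])])[0]; cv2.circle(im,tuple(((q-o+.5)*5).astype(int).tolist()),4,c,-1)
    q=proj(s,[(.5457,-.258,.046)])[0]; cv2.circle(im,tuple(((q-o+.5)*5).astype(int).tolist()),4,(0,255,255),-1)
    cv2.imwrite(f"pics/a3{n}.png",im)
E
```

```text
(no output)
```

View pics/a3side.png

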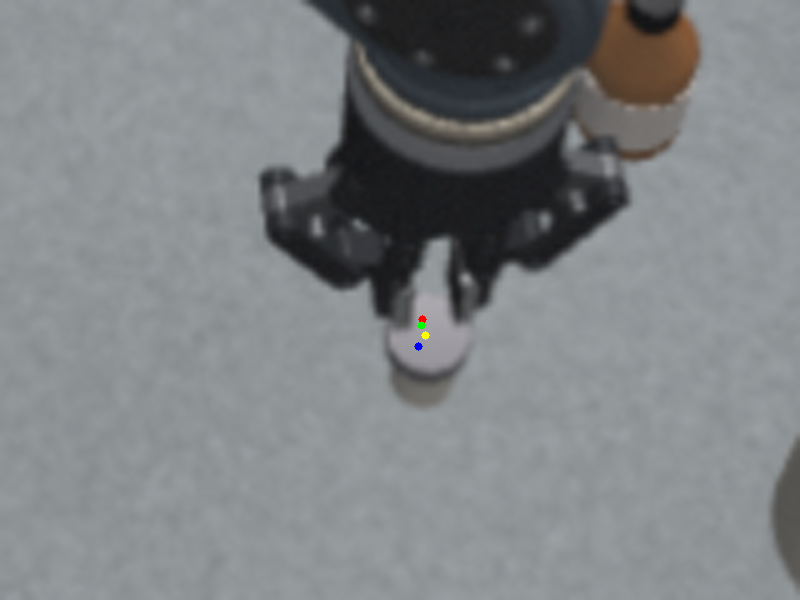

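View pics/a3top.png

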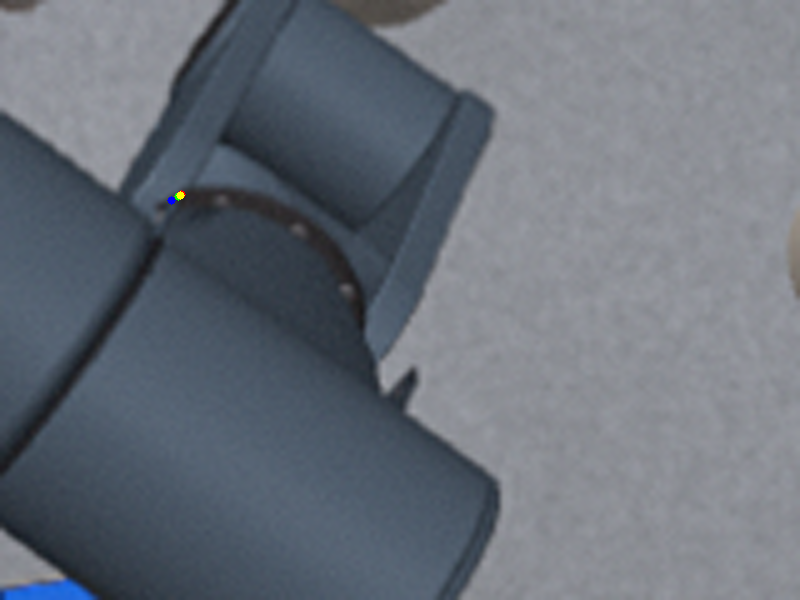

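```bash
python3 - <<'E'
from h import *
from station import manip
s=manip.snapshot("side"); R=target_R(np.radians(-14)); o=np.array((280,300))
def show(p,gap,im,ds):
    for d in ds:
        for j in(-1,1):
            for w in(-.011,.011):
                q=proj(s,[p+R.apply([w,j*gap/2,d])])[0]; cv2.circle(im,tuple(((q-o+.5)*5).astype(int).tolist()),3,(0,0,255) if d==ds[0] else (0,255,0),-1)
im=cv2.imread("pics/a1.png"); show(np.array([.5521,-.256,.1587]),.085*.75,im,(.025,.013)); cv2.imwrite("pics/b1.png",im)
im=cv2.imread("pics/a2.png"); show(np.array([.5444,-.2559,.0572]),.085*.2,im,(.025,.0)); cv2.imwrite("pics/b2.png",im)
print(manip.sense())
E
```

```text
{'t': 7.125, 'q': array([-6.24967474e-01,  7.14494063e-01,  1.61423788e+00, -5.31808085e-05,
        8.12906287e-01, -3.80420412e-01]), 'qd': array([ 0.00097709,  0.00084617, -0.00212842, -0.0005415 , -0.00065475,
        0.00030264]), 'tau': array([ 1.74141354e-05, -4.58715069e+01, -1.15190935e+01, -2.04280364e-04,
        1.33301324e-03, -1.50505775e-05]), 'tcp_pos': array([ 0.54447285, -0.2559454 ,  0.05716008]), 'tool_rot': array([ 7.88061361e-01,  6.15596695e-01, -2.49026948e-05, -1.64984376e-05]), 'force': array([-0.07730938,  0.24761097,  0.98280104]), 'ft_torque': array([-0.06427049,  0.00922619, -0.01135294]), 'finger_gap': 0.19847457701341248}
```

View pics/b1.png

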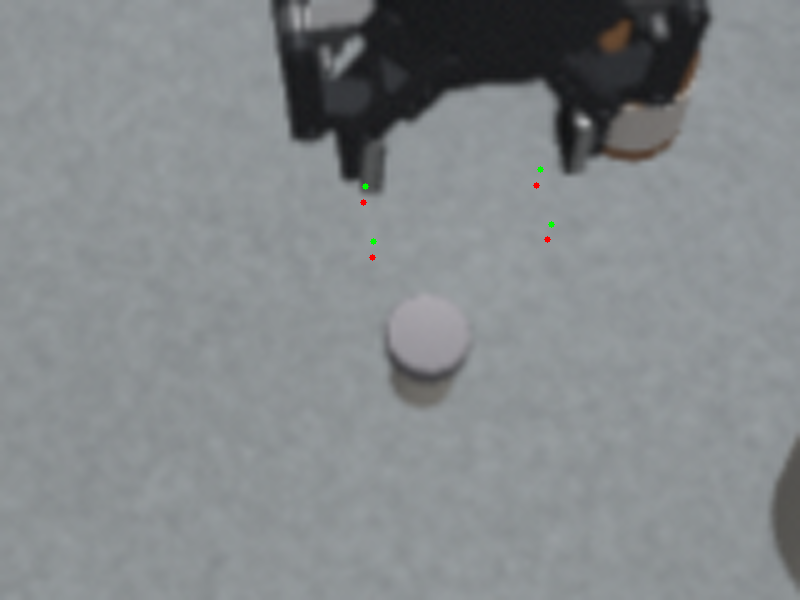

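View pics/b2.png

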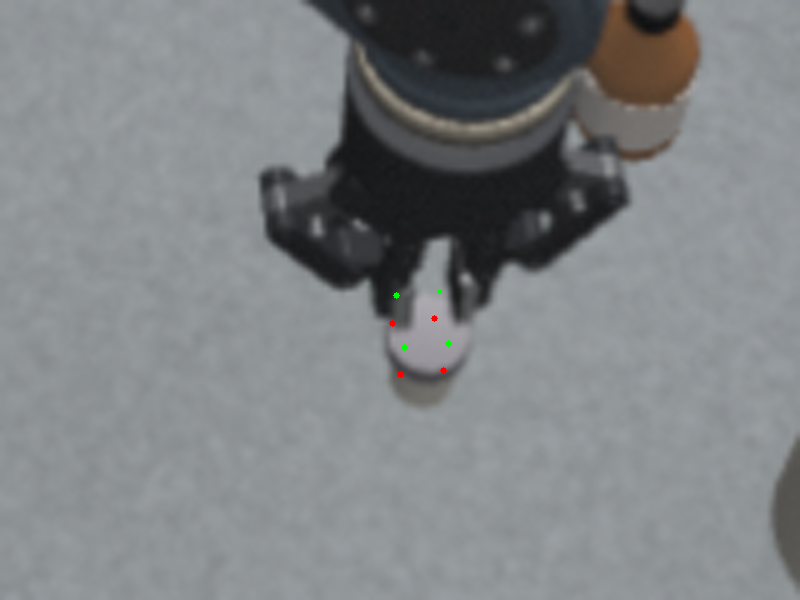

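```bash
python3 - <<'E'
from h import *
from station import manip
st=manip.sense(); p=st["tcp_pos"]
R=Ro.from_quat(st["tool_rot"])
for n in("side","top"):
    s=manip.snapshot(n); im=s["img"][:,:,::-1].copy()
    for d in (.025,0,-.05,-.1,-.15,-.2):
        q=proj(s,[p+R.apply([0,0,d])])[0]; cv2.circle(im,tuple(q.astype(int).tolist()),2,(0,0,255),-1)
    o=(250,200) if n=="side" else (330,150)
    cv2.imwrite(f"pics/c{n}.png",cv2.resize(im[o[1]:o[1]+240,o[0]:o[0]+320],(800,600),interpolation=cv2.INTER_CUBIC))
E
```

```text
(no output)
```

View pics/cside.png

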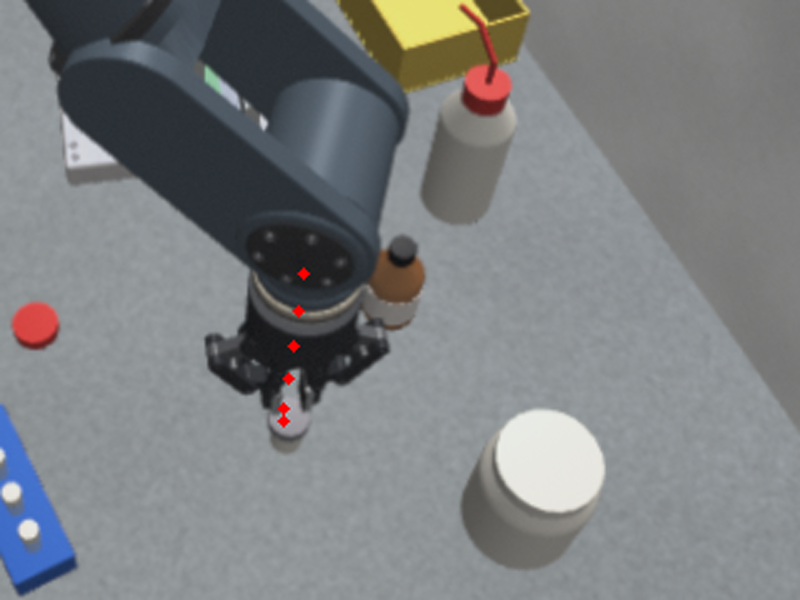

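View pics/ctop.png

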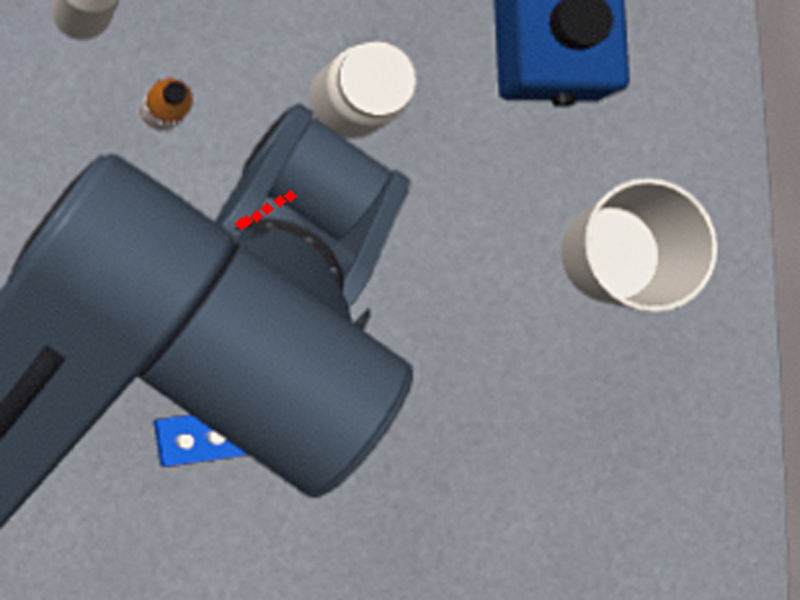

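The red dots mark the reported tool axis. The fingers shut to 0.2 without touching the cap, so the tips are higher than the reported TCP says. I'll touch the bare bench beside the pot to get the true tip height.

Emit:
play_rows(steps=[[[0,0,-0.03,0,0,0],[0,0,-0.04,0,0,0],[-0.035,0,0,0,0,0],[-0.035,0,0,0,0,0],[0,0,0,0,0,0],[0,0,0,0,0,0]]], fingers=0.4)

```text
t: 7.98
tcp_pos: [0.5272, -0.3232, 0.1269]
tool_rot: [0.788, 0.615, 0.0, -0.001]
force: [-0.4, -0.1, 0.8]
finger_gap: 0.402
```

```bash
python3 - <<'E'
from h import *
from station import manip
st=manip.sense(); p=st["tcp_pos"]; print(st["t"],p,st["finger_gap"])
R=Ro.from_quat(st["tool_rot"])
for n in("side","top"):
    s=manip.snapshot(n); im=s["img"][:,:,::-1].copy()
    q=proj(s,[p])[0]; 
    o=(q-[80,60]).astype(int); im=cv2.resize(im[o[1]:o[1]+120,o[0]:o[0]+160],(800,600),interpolation=cv2.INTER_CUBIC)
    for d in (.025,0):
      for j in (-1,0,1):
        q=proj(s,[p+R.apply([0,j*.017,d])])[0]; cv2.circle(im,tuple(((q-o+.5)*5).astype(int).tolist()),3,(0,0,255),-1)
    cv2.imwrite(f"pics/d{n}.png",im); print(o)
E
```

```text
7.975 [ 0.52720341 -0.32321739  0.12693479] 0.4015540739197953
[292 322]
[377 182]
```

View pics/dside.png

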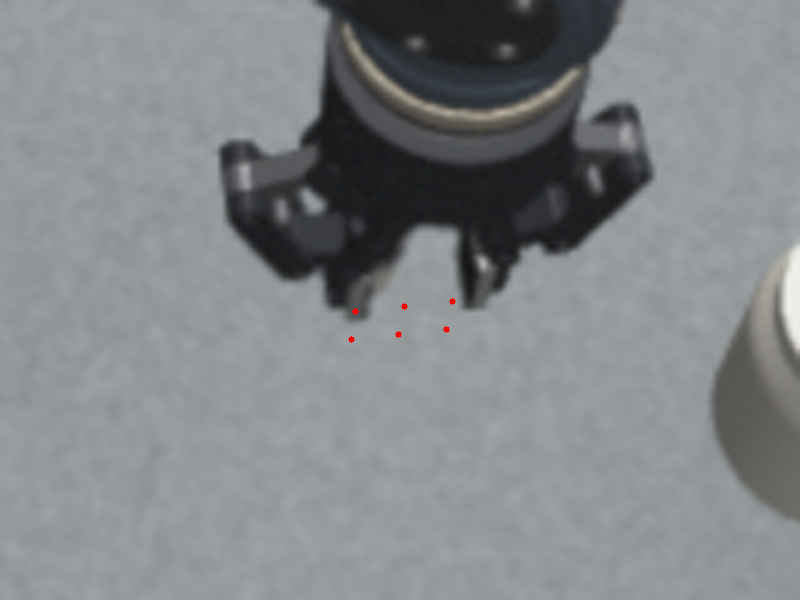

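View pics/dtop.png

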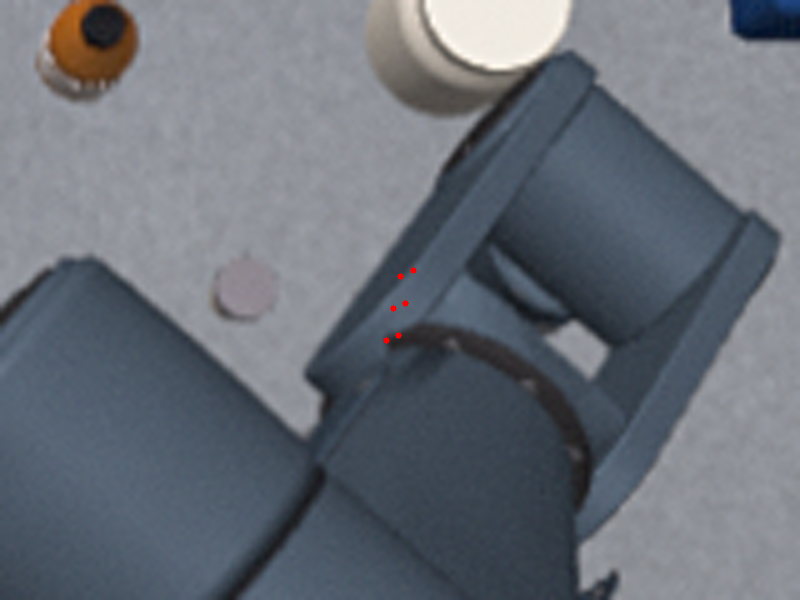

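The tips appear about 45 mm above where the reported pose puts them. I'll descend gradually to contact.

Emit:
play_rows(steps=[[[0,0,0.03,0,0,0],[0,0,0.03,0,0,0],[0,0,0.01,0,0,0],[0,0,0.01,0,0,0],[0,0,0.005,0,0,0],[0,0,0,0,0,0],[0,0,0,0,0,0]]])

```text
t: 8.95
tcp_pos: [0.5279, -0.3242, 0.0429]
tool_rot: [0.788, 0.616, 0.0, 0.001]
force: [0.0, 0.2, -0.7]
finger_gap: 0.399
```

```bash
cat > v.py <<'E'
from h import *
from station import manip
import sys
st=manip.sense(); p=st["tcp_pos"]; print(st["t"],p,st["finger_gap"],st["force"])
R=Ro.from_quat(st["tool_rot"])
s=manip.snapshot("side"); im=s["img"][:,:,::-1].copy()
q=proj(s,[p])[0]
o=(q-[80,60]).astype(int); im=cv2.resize(im[o[1]:o[1]+120,o[0]:o[0]+160],(800,600),interpolation=cv2.INTER_CUBIC)
if len(sys.argv)>2:
  for d in (.025,0):
   for j in (-1,0,1):
    q=proj(s,[p+R.apply([0,j*.017,d])])[0]; cv2.circle(im,tuple(((q-o+.5)*5).astype(int).tolist()),3,(0,0,255),-1)
cv2.imwrite(f"pics/{sys.argv[1]}.png",im); print(o)
E
python3 v.py e1 x
```

```text
8.95 [ 0.52794151 -0.32419492  0.04288833] 0.3989046815163203 [ 0.04671722  0.19450802 -0.65219194]
[289 340]
```

View pics/e1.png

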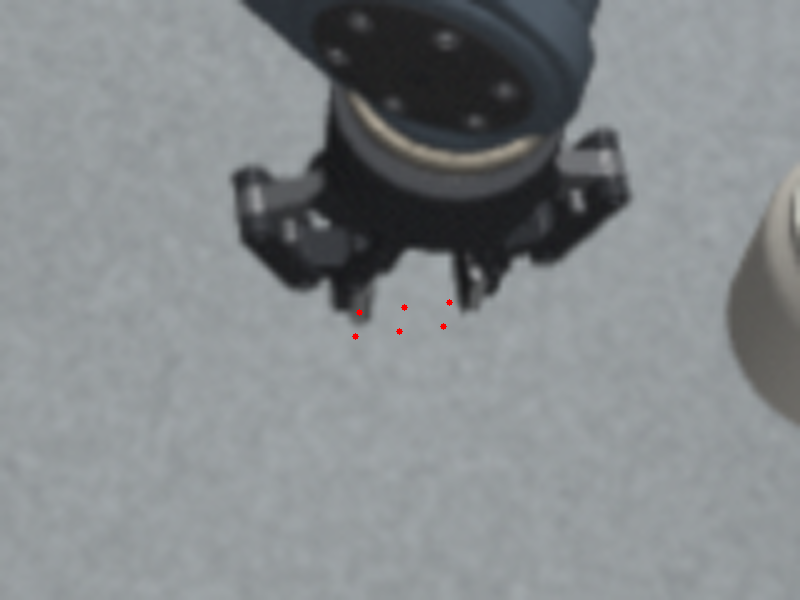

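Emit:
play_rows(steps=[[[0,0,0.006,0,0,0],[0,0,0.006,0,0,0],[0,0,0,0,0,0]]])

```text
t: 9.38
tcp_pos: [0.527, -0.3234, 0.0294]
tool_rot: [0.788, 0.616, -0.0, -0.001]
force: [-0.0, -0.3, 0.5]
finger_gap: 0.399
```

Emit:
play_rows(steps=[[[0,0,0.004,0,0,0],[0,0,0,0,0,0]]])

```text
t: 9.62
tcp_pos: [0.5274, -0.3237, 0.0258]
tool_rot: [0.788, 0.616, -0.0, -0.0]
force: [0.3, -0.5, -0.3]
finger_gap: 0.395
```

Emit:
play_rows(steps=[[[0,0,0.004,0,0,0],[0,0,0,0,0,0]]])

```text
t: 9.88
tcp_pos: [0.5273, -0.3237, 0.0219]
tool_rot: [0.788, 0.616, -0.0, -0.0]
force: [-0.1, 0.5, -0.3]
finger_gap: 0.4
```

Emit:
play_rows(steps=[[[0,0,0.004,0,0,0],[0,0,0,0,0,0]]])

```text
t: 10.12
tcp_pos: [0.5273, -0.3237, 0.0179]
tool_rot: [0.788, 0.616, -0.0, -0.0]
force: [0.0, 0.1, -0.1]
finger_gap: 0.402
```

Emit:
play_rows(steps=[[[0,0,0.004,0,0,0],[0,0,0,0,0,0]]])

```text
t: 10.38
tcp_pos: [0.5274, -0.3236, 0.0138]
tool_rot: [0.788, 0.616, -0.0, -0.0]
force: [0.1, -0.6, -0.3]
finger_gap: 0.402
```

Emit:
play_rows(steps=[[[0,0,0.004,0,0,0],[0,0,0,0,0,0]]])

```text
t: 10.62
tcp_pos: [0.5273, -0.3237, 0.0098]
tool_rot: [0.788, 0.616, -0.0, -0.0]
force: [-0.1, -0.4, 0.2]
finger_gap: 0.4
```

```bash
python3 v.py e2 x
```

```text
10.625 [ 0.52732915 -0.32366682  0.00984948] 0.39975281680981883 [-0.13544423 -0.41024734  0.20180177]
[287 347]
```

View pics/e2.png

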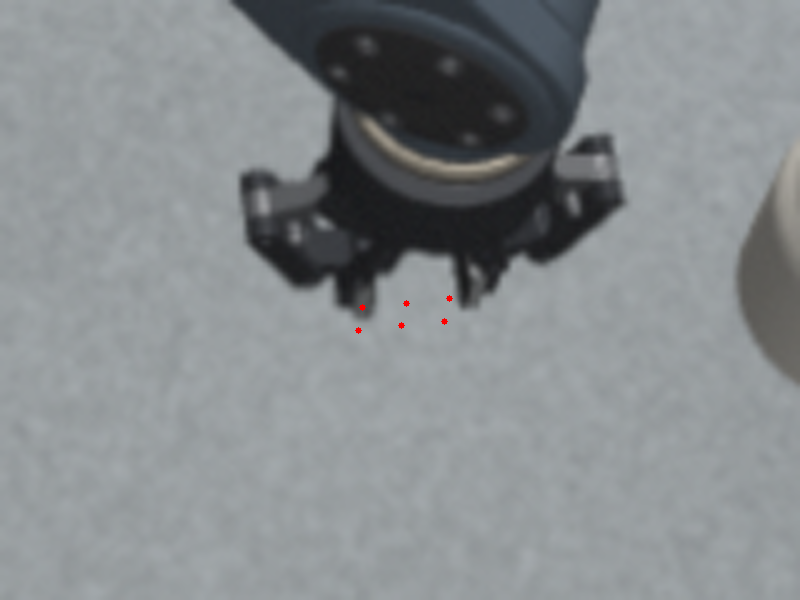

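Emit:
play_rows(steps=[[[0,0,0.006,0,0,0],[0,0,0.003,0,0,0],[0,0,0,0,0,0]]])

```text
t: 11.05
tcp_pos: [0.5273, -0.3236, 0.0007]
tool_rot: [0.788, 0.616, -0.0, -0.0]
force: [-1.0, -0.5, 0.1]
finger_gap: 0.396
```

Emit:
play_rows(steps=[[[0,0,0.004,0,0,0],[0,0,0,0,0,0]]])

```text
t: 11.3
tcp_pos: [0.5273, -0.3237, -0.0031]
tool_rot: [0.788, 0.616, -0.0, -0.0]
force: [-0.3, -0.3, -0.5]
finger_gap: 0.401
```

Emit:
play_rows(steps=[[[0,0,0.004,0,0,0],[0,0,0,0,0,0]]])

```text
t: 11.55
tcp_pos: [0.5274, -0.3236, -0.0071]
tool_rot: [0.788, 0.616, -0.0, -0.0]
force: [0.4, 0.7, -0.1]
finger_gap: 0.397
```

Emit:
play_rows(steps=[[[0,0,0.004,0,0,0],[0,0,0,0,0,0]]])

```text
t: 11.8
tcp_pos: [0.5273, -0.3236, -0.0111]
tool_rot: [0.788, 0.616, -0.0, -0.0]
force: [-0.0, 0.7, -0.2]
finger_gap: 0.404
```

Emit:
play_rows(steps=[[[0,0,0.003,0,0,0],[0,0,0,0,0,0]]])

```text
t: 12.05
tcp_pos: [0.5278, -0.3241, -0.0131]
tool_rot: [0.788, 0.616, 0.0, 0.0]
force: [-0.4, 0.7, 4.7]
finger_gap: 0.399
```

Emit:
play_rows(steps=[[[0,0,0.003,0,0,0],[0,0,0,0,0,0]]])

```text
t: 12.3
tcp_pos: [0.5278, -0.3241, -0.0133]
tool_rot: [0.788, 0.616, -0.0, 0.001]
force: [-4.5, 3.6, 22.3]
finger_gap: 0.401
```

```bash
python3 v.py e3 x
```

```text
12.3 [ 0.52782331 -0.32405565 -0.01325146] 0.4010193048315211 [-4.51777327  3.5569364  22.31355212]
[287 351]
```

View pics/e3.png

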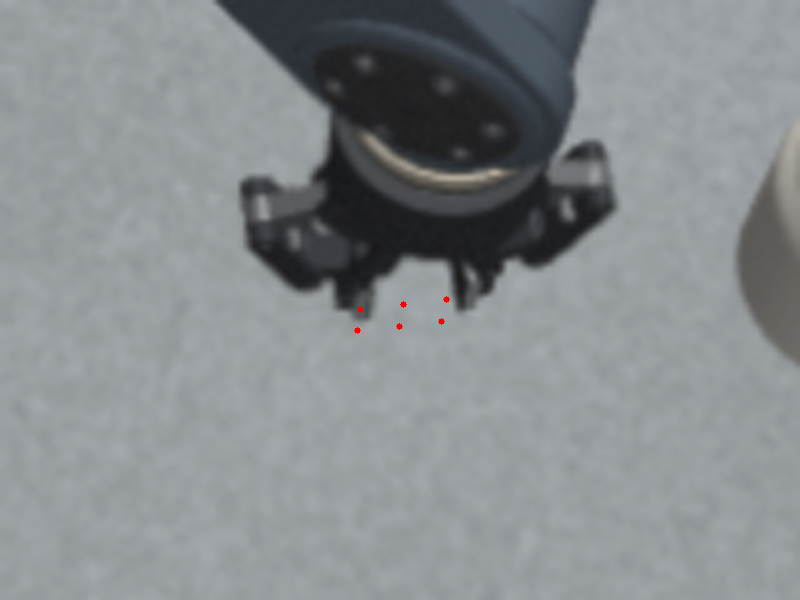

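```bash
python3 - <<'E'
from h import *
from station import manip
s=manip.snapshot("side"); im=s["img"]
cv2.imwrite("pics/e4.png",cv2.resize(im[385:430,335:395,::-1],(780,585),interpolation=cv2.INTER_CUBIC))
a=at_z(s,(358.5,414.1),0); b=at_z(s,(378.9,412.1),0); print(a,b,(a+b)/2,np.linalg.norm(a-b))
R=target_R(np.radians(-14)); print(np.array([.5278,-.3241,0])+R.apply([-.011,0,0]))
E
```

```text
[ 0.50722544 -0.32723515  0.        ] [ 0.54579293 -0.3372508   0.        ] [ 0.52650918 -0.33224297  0.        ] 0.03984675506379611
[ 0.52513886 -0.33477325  0.        ]
```

View pics/e4.png

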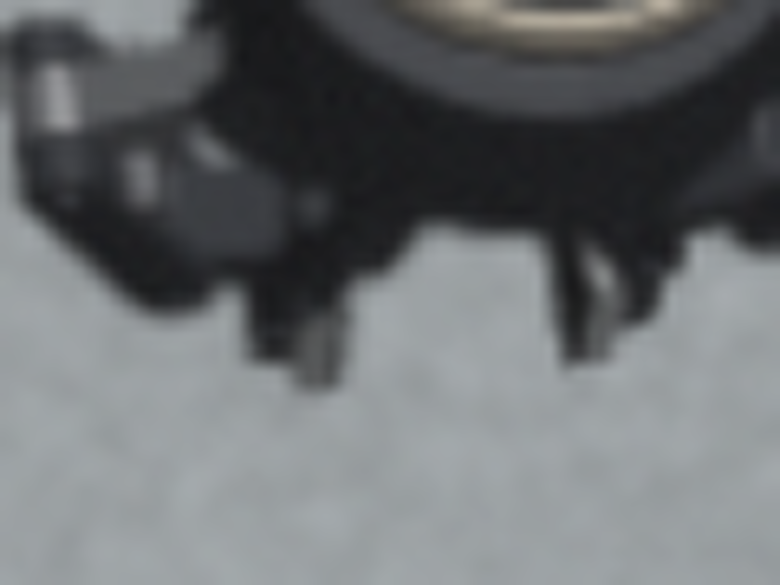

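The contact gives a clear result. At opening 0.4 the tips are 13 mm above the reported TCP, while x and y agree to about 2 mm. I'll correct for that and regrasp.

Emit:
play_rows(steps=[[[0,0,-0.03,0,0,0],[0,0,-0.04,0,0,0],[0,0,-0.02,0,0,0],[0.03,0,0,0,0,0],[0.03,0,0,0,0,0],[0,0,0,0,0,0]]], fingers=0.75)

```text
t: 13.15
tcp_pos: [0.5419, -0.2634, 0.073]
tool_rot: [0.787, 0.617, -0.0, -0.001]
force: [0.0, -0.4, -0.5]
finger_gap: 0.75
```

```bash
python3 - <<'E'
from h import *
from station import manip
st=manip.sense()
print(st["t"],st["tcp_pos"],delta(st,[.5453,-.259,.02],target_R(np.radians(-14))))
E
```

```text
13.15 [ 0.54193377 -0.26337157  0.07304645] (array([0.005 , 0.0023, 0.053 ]), array([-0.08, -0.04,  0.15]))
```

Emit:
play_rows(steps=[[[0.005,0.002,0,0,0,0],[0,0,0.02,0,0,0],[0,0,0.02,0,0,0],[0,0,0.013,0,0,0],[0,0,0,0,0,0]]])

```text
t: 13.78
tcp_pos: [0.5446, -0.2614, 0.0191]
tool_rot: [0.788, 0.615, -0.0, -0.001]
force: [0.1, -1.1, 0.6]
finger_gap: 0.75
```

Emit:
play_rows(steps=[[[0,0,0,0,0,0],[0,0,0,0,0,0],[0,0,0,0,0,0],[0,0,0,0,0,0],[0,0,0,0,0,0]]], fingers=0.2, squeeze=30)

```text
t: 14.4
tcp_pos: [0.5457, -0.2617, 0.021]
tool_rot: [0.788, 0.616, 0.0, 0.001]
force: [-0.0, -0.4, 6.0]
finger_gap: 0.379
```

```bash
python3 v.py f1
```

```text
14.4 [ 0.54573811 -0.26166814  0.02103803] 0.37927977732976476 [-0.00936778 -0.3571914   5.99733026]
[284 313]
```

View pics/f1.png

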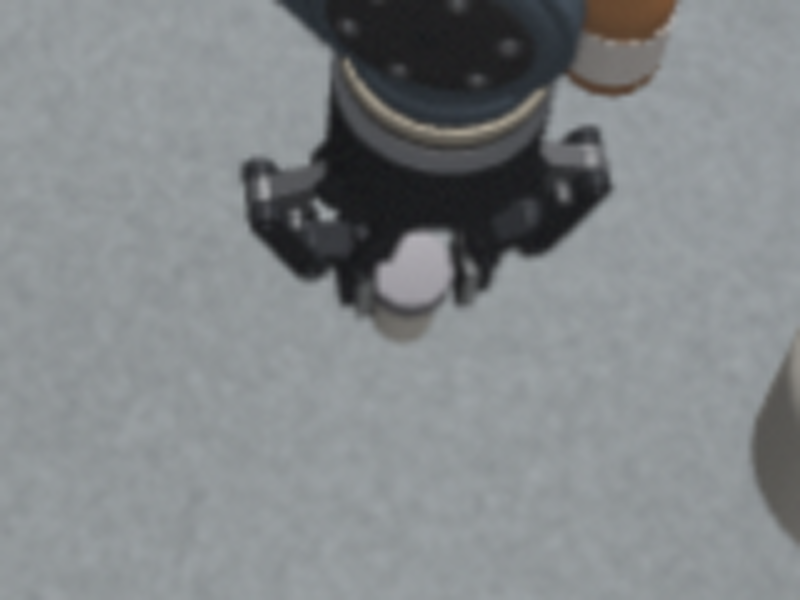

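Emit:
play_rows(steps=[[[0,0,-0.02,0,0,0],[0,0,-0.04,0,0,0],[0,0,-0.055,0,0,0],[0,0,0,0,0,0]]])

```text
t: 14.95
tcp_pos: [0.548, -0.263, 0.1395]
tool_rot: [0.788, 0.616, 0.001, 0.005]
force: [0.3, -0.2, -0.7]
finger_gap: 0.381
```

```bash
python3 v.py f2;python3 - <<'E'
from h import *
from station import manip
st=manip.sense()
print(st["t"],st["tcp_pos"],delta(st,[.582,.1153,.135],target_R(np.radians(-14))))
E
```

```text
14.95 [ 0.547954   -0.26300669  0.13949596] 0.38073464554273734 [ 0.288357   -0.2428286  -0.67536269]
[290 286]
15.0 [ 0.54622567 -0.26180522  0.13703745] (array([ 0.3746, -0.0565,  0.0013]), array([ 0.22,  0.08, -0.  ]))
```

View pics/f2.png

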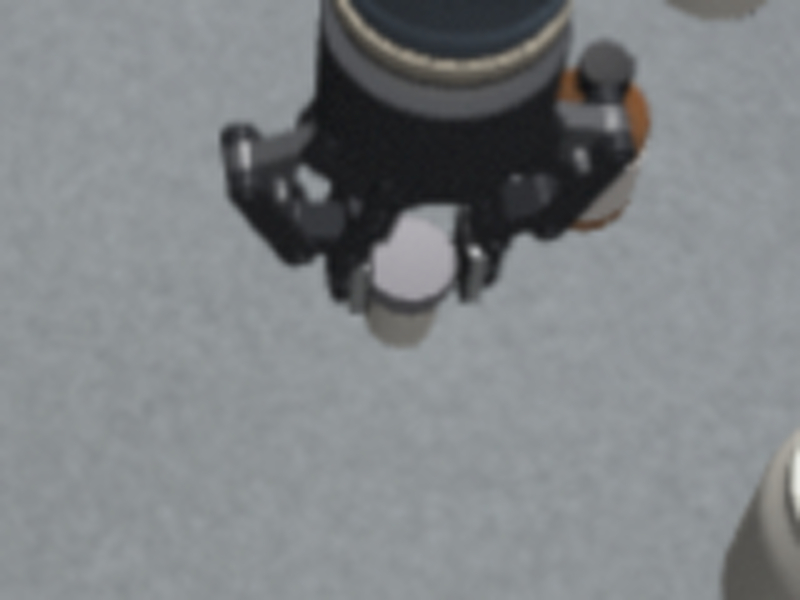

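```bash
python3 - <<'E'
from h import *
from station import manip
s=manip.snapshot("side"); print(at_z(s,(290+412.5/5-.5,286+259.5/5-.5),.046+.116), manip.sense()["tcp_pos"])
E
```

```text
[ 0.5515624  -0.25825359  0.162     ] [ 0.54497012 -0.26096082  0.13530341]
```

Emit:
play_rows(steps=[[[0.0375,-0.0056,0,0,0,0],[0.0375,-0.0057,0,0,0,0],[0.0375,-0.0056,0,0,0,0],[0.0375,-0.0057,0,0,0,0],[0.0375,-0.0056,0,0,0,0],[0.0375,-0.0057,0,0,0,0],[0.0375,-0.0056,0,0,0,0],[0.0375,-0.0057,0,0,0,0],[0.0375,-0.0056,0,0,0,0],[0.0371,-0.0057,0,0,0,0]]])

```text
t: 16.3
tcp_pos: [0.5793, 0.1171, 0.1327]
tool_rot: [0.788, 0.616, -0.002, -0.002]
force: [-0.5, 0.1, -0.7]
finger_gap: 0.38
```

Emit:
play_rows(steps=[[[0,0,0,0,0,0],[0,0,0,0,0,0]]])

```text
t: 16.55
tcp_pos: [0.5798, 0.1156, 0.1335]
tool_rot: [0.788, 0.616, -0.002, -0.001]
force: [-0.8, 0.8, -0.8]
finger_gap: 0.384
```

```bash
python3 v.py f3;python3 - <<'E'
from h import *
from station import manip
s=manip.snapshot("top"); im=s["img"][:,:,::-1]; cv2.imwrite("pics/f3t.png",cv2.resize(im[160:280,200:360],(800,600),interpolation=cv2.INTER_CUBIC))
E
```

```text
16.55 [0.57980924 0.11556633 0.13354599] 0.3838451022701202 [-0.80068508  0.81713258 -0.76678224]
[236 141]
```

View pics/f3.png

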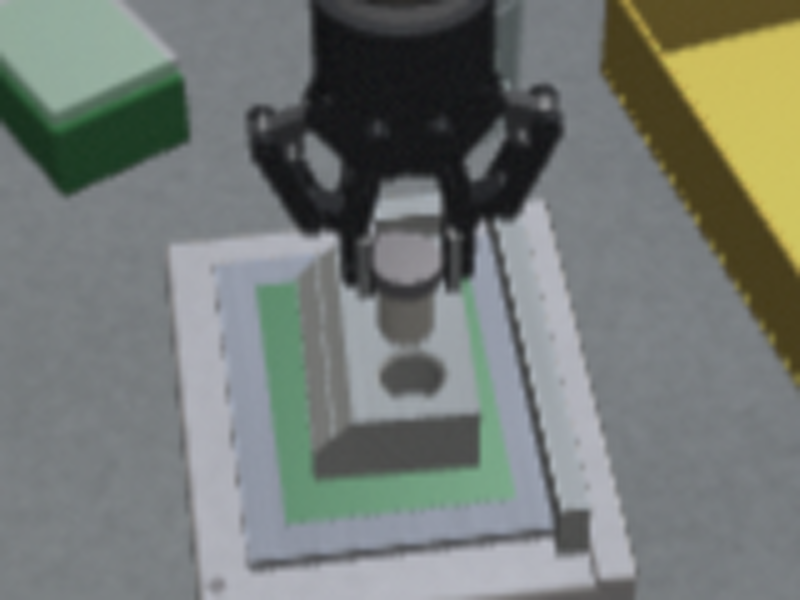

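View pics/f3t.png

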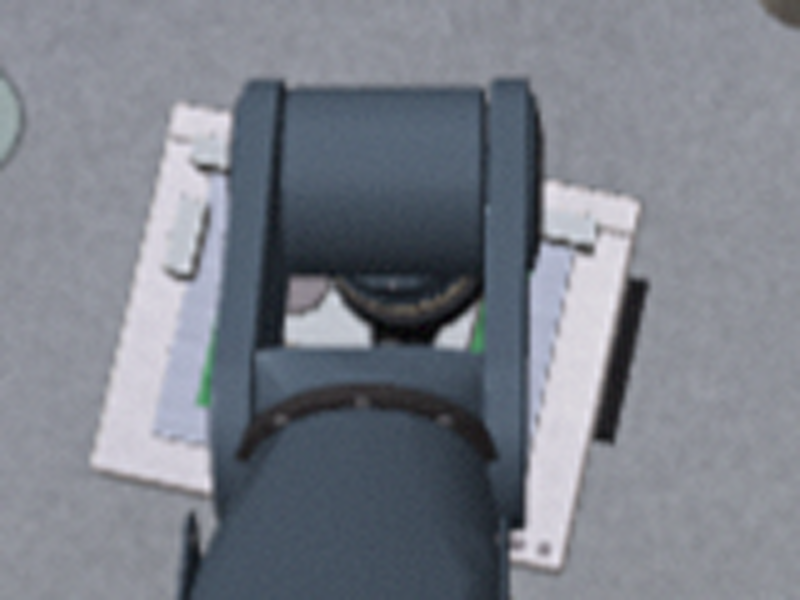

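```bash
python3 - <<'E'
from h import *
from station import manip
s=manip.snapshot("side"); st=manip.sense()
f=lambda u,v:(236+(u+.5)/5-.5,141+(v+.5)/5-.5)
cap=at_z(s,f(406,254),.1585); print("cap",cap,"base",at_z(s,f(405,333),.1125),"pocket",at_z(s,f(411,375),.08),st["tcp_pos"],st["force"])
im=s["img"][170:250,270:370,::-1]; im=cv2.resize(im,(800,640),interpolation=cv2.INTER_CUBIC)[:600]
def el(c,r,z,col):
    t=np.linspace(0,2*np.pi,60); q=proj(s,np.stack([c[0]+r*np.cos(t),c[1]+r*np.sin(t),0*t+z],1))
    cv2.polylines(im,[((q-[270,170]+.5)*8).astype(np.int32)],True,col,1)
el(cap,.017,.1585,(0,0,255)); el(cap,.017,.1465,(0,0,255)); el(cap,.013,.1125,(0,255,0)); el((.584,.1191),.015,.08,(255,0,0))
cv2.imwrite("pics/f4.png",im)
E
```

```text
cap [0.58274184 0.12145581 0.1585    ] base [0.57994351 0.11696822 0.1125    ] pocket [0.58331716 0.11945587 0.08      ] [0.58069459 0.11471652 0.13458509] [-0.26277933  0.29003061 -0.30093406]
```

View pics/f4.png

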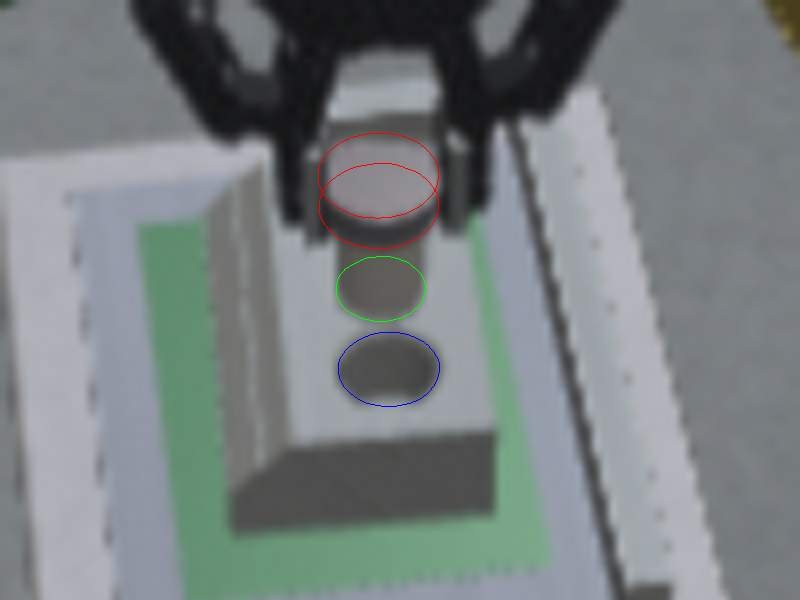

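The overlay shows the held pot (red and green) and the pocket rim (blue) about 2 mm apart horizontally. I'll correct that and lower in stages.

Emit:
play_rows(steps=[[[-0.0012,0.0015,0,0,0,0],[0,0,0.015,0,0,0],[0,0,0.013,0,0,0],[0,0,0,0,0,0],[0,0,0,0,0,0]]])

```text
t: 17.32
tcp_pos: [0.5822, 0.1144, 0.1069]
tool_rot: [0.788, 0.616, -0.0, -0.0]
force: [-0.6, 0.7, 0.5]
finger_gap: 0.385
```

```bash
cat > v2.py <<'E'
from h import *
from station import manip
import sys
s=manip.snapshot("side"); st=manip.sense(); print(st["t"],st["tcp_pos"],st["force"],st["finger_gap"])
im=s["img"][170:250,270:370,::-1]; im=cv2.resize(im,(800,640),interpolation=cv2.INTER_CUBIC)[:600]
cv2.imwrite(f"pics/{sys.argv[1]}.png",im)
E
python3 v2.py g1
```

```text
17.375 [0.58244832 0.11445018 0.10726027] [ 0.05913724 -0.62014959 -0.02378407] 0.3751519071830188
```

View pics/g1.png

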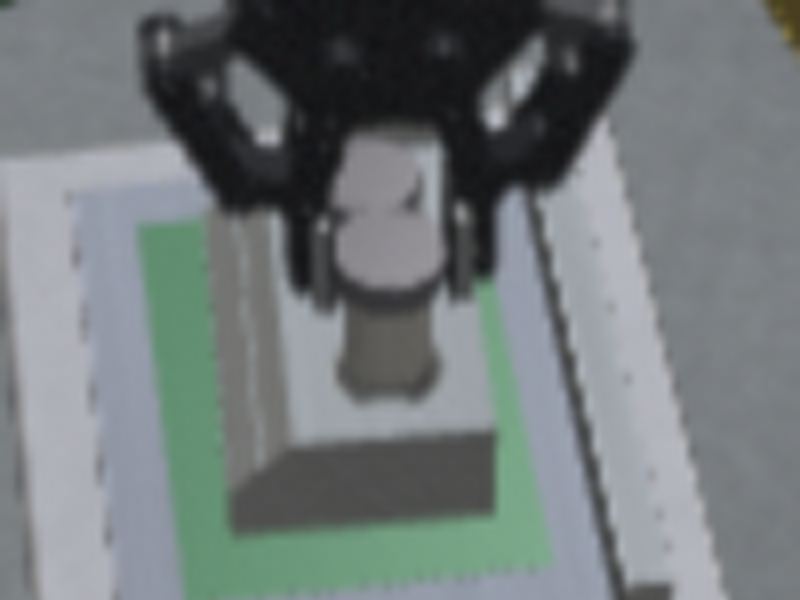

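The pot base sits centred over the pocket mouth (390,390 in the crop). I'll continue down.

Emit:
play_rows(steps=[[[0,0,0.005,0,0,0],[0,0,0.005,0,0,0],[0,0,0,0,0,0]]])

```text
t: 17.75
tcp_pos: [0.5818, 0.1144, 0.0967]
tool_rot: [0.788, 0.616, -0.0, -0.0]
force: [0.2, -0.6, -0.5]
finger_gap: 0.382
```

Emit:
play_rows(steps=[[[0,0,0.005,0,0,0],[0,0,0.005,0,0,0],[0,0,0,0,0,0]]])

```text
t: 18.12
tcp_pos: [0.5818, 0.1143, 0.0866]
tool_rot: [0.788, 0.616, -0.001, -0.0]
force: [0.1, 0.8, -1.2]
finger_gap: 0.381
```

```bash
python3 v2.py g2
```

```text
18.175 [0.58202341 0.11435979 0.08686082] [-0.96622424 -0.48184929 -0.48262922] 0.37801300152354883
```

View pics/g2.png

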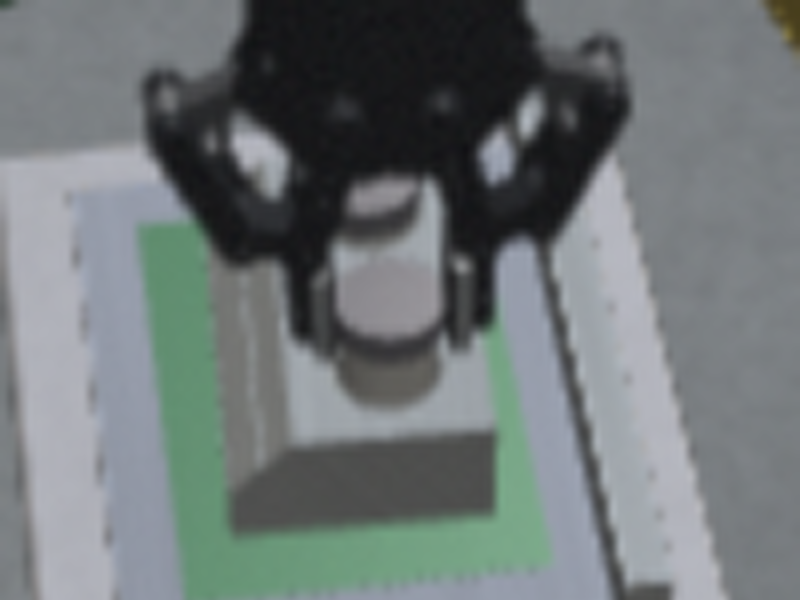

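The pot is entering the pocket freely, about 15 mm in.

Emit:
play_rows(steps=[[[0,0,0.006,0,0,0],[0,0,0.006,0,0,0],[0,0,0,0,0,0]]])

```text
t: 18.55
tcp_pos: [0.5817, 0.1143, 0.0745]
tool_rot: [0.788, 0.616, -0.001, -0.0]
force: [0.1, 0.2, -0.8]
finger_gap: 0.381
```

Emit:
play_rows(steps=[[[0,0,0.003,0,0,0],[0,0,0,0,0,0]]])

```text
t: 18.8
tcp_pos: [0.5821, 0.1144, 0.0721]
tool_rot: [0.788, 0.616, -0.0, -0.0]
force: [0.4, -0.7, -0.6]
finger_gap: 0.379
```

Emit:
play_rows(steps=[[[0,0,0.001,0,0,0],[0,0,0,0,0,0]]])

```text
t: 19.05
tcp_pos: [0.5823, 0.1144, 0.0713]
tool_rot: [0.788, 0.616, 0.0, 0.0]
force: [-0.5, -0.2, 0.2]
finger_gap: 0.378
```

```bash
python3 v2.py g3
```

```text
19.1 [0.58232021 0.11435496 0.07130307] [-0.09707864  0.00352437 -0.65176188] 0.38014509588134354
```

View pics/g3.png

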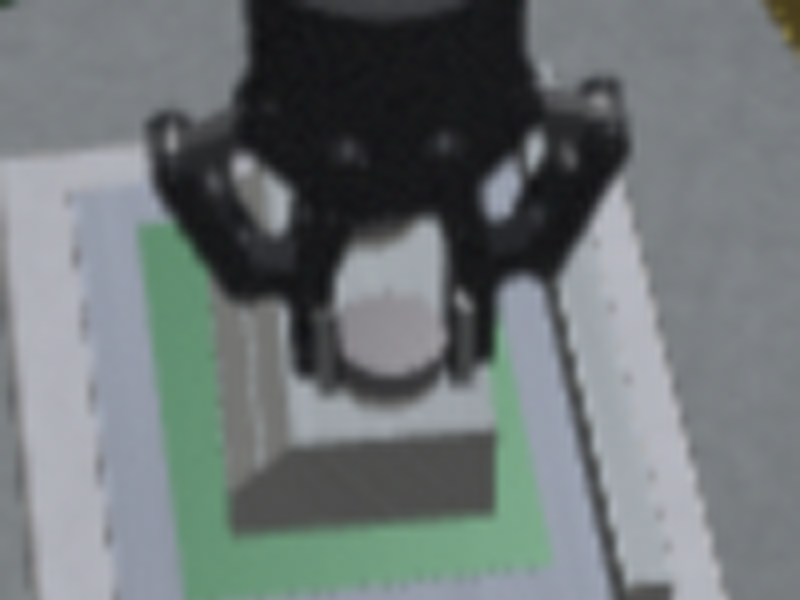

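Emit:
play_rows(steps=[[[0,0,0.001,0,0,0],[0,0,0,0,0,0]]])

```text
t: 19.35
tcp_pos: [0.5824, 0.1144, 0.0707]
tool_rot: [0.788, 0.616, 0.0, 0.0]
force: [-0.5, -0.4, 3.5]
finger_gap: 0.38
```

Emit:
play_rows(steps=[[[0,0,0,0,0,0],[0,0,0,0,0,0],[0,0,0,0,0,0],[0,0,0,0,0,0]]], fingers=0.6)

```text
t: 19.85
tcp_pos: [0.5822, 0.1143, 0.07]
tool_rot: [0.788, 0.616, -0.0, -0.0]
force: [-0.4, -0.5, 0.4]
finger_gap: 0.602
```

Emit:
play_rows(steps=[[[0,0,-0.02,0,0,0],[0,0,-0.04,0,0,0],[0,0,-0.04,0,0,0],[-0.05,0,-0.02,0,0,0],[-0.05,0,0,0,0,0],[0,0,0,0,0,0]]])

```text
t: 20.6
tcp_pos: [0.5575, 0.0146, 0.1906]
tool_rot: [0.789, 0.614, -0.0, 0.0]
force: [-0.0, -0.7, -0.2]
finger_gap: 0.599
```

```bash
python3 v2.py g4; python3 - <<'E'
from h import *
from station import manip
s=manip.snapshot("top"); im=s["img"][:,:,::-1]; cv2.imwrite("pics/g4t.png",cv2.resize(im[160:280,200:360],(800,600),interpolation=cv2.INTER_CUBIC))
E
```

```text
20.65 [0.55778747 0.01614368 0.19038654] [ 0.21233673  0.66860825 -0.22589573] 0.6011481688070328
```

View pics/g4.png

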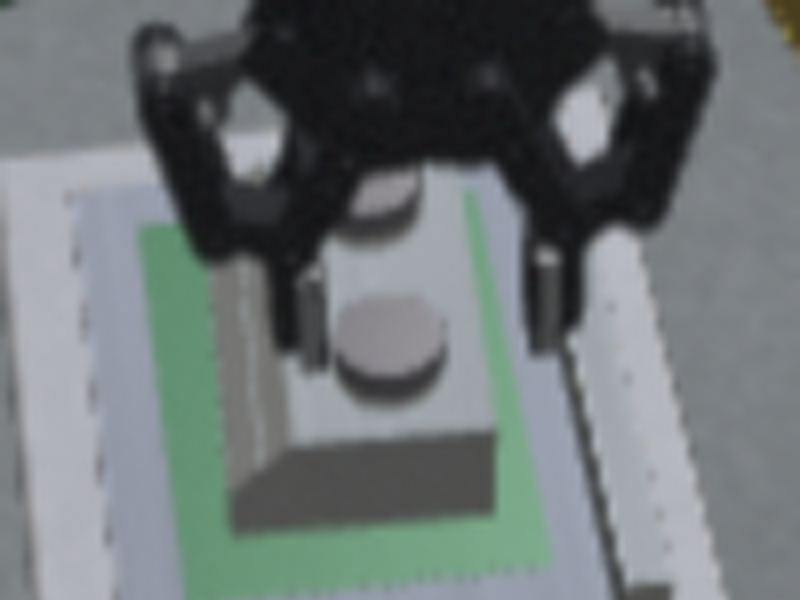

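View pics/g4t.png

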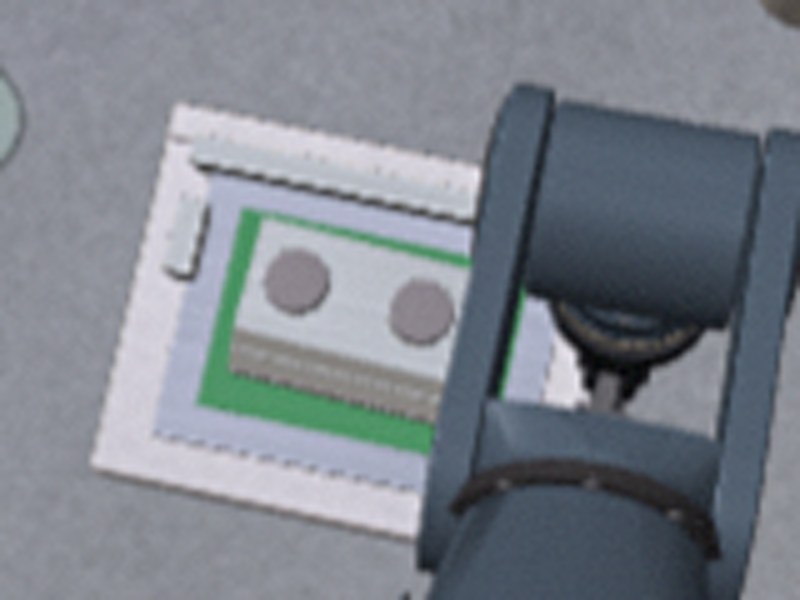

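The new pot sits at the same height as the fixed one, both caps are upright, and the carrier has not moved. Next I'll push on the −y end towards the stop, with the fingers slightly open to make a wide flat pusher.

Emit:
play_rows(steps=[[[0.03,0,0,0,0,-1.9],[0,0,0.04,0,0,0],[0,0,0.04,0,0,0],[0,0,0.04,0,0,0],[0,0,0.025,0,0,0],[0,0,0.01,0,0,0],[0,0,0,0,0,0]]], fingers=0.4)

```text
t: 21.58
tcp_pos: [0.5652, 0.0473, 0.0347]
tool_rot: [0.777, 0.629, -0.0, -0.0]
force: [0.1, 0.2, 0.3]
finger_gap: 0.403
```

```bash
cat > rd.py <<'E'
from h import *
from station import manip
st=manip.sense(); a=-.2075; M=np.array([[np.cos(a),np.sin(a)],[-np.sin(a),np.cos(a)]])
T=Ro.from_quat(st["tool_rot"]).as_matrix()
print(st["t"],"reader xy",(M@(st["tcp_pos"][:2]-[.5795,.1501])).round(4),"z",st["tcp_pos"][2].round(4),"force rd",(M@st["force"][:2]).round(1),st["force"][2].round(1),"jawyaw",np.degrees(np.arctan2(T[1,1],T[0,1])).round(2),"zaxis",T[:,2].round(3), "q",st["q"].round(2))
E
python3 rd.py; python3 v2.py h1
```

```text
21.575 reader xy [ 0.0072 -0.1036] z 0.0347 force rd [0.  0.3] 0.3 jawyaw -12.05 zaxis [-0.001  0.    -1.   ] q [-0.11  0.72  1.71  0.    0.71  0.1 ]
21.625 [0.56581379 0.04702851 0.03550989] [-0.52826987 -0.25544723 -0.11859644] 0.404031308484196
```

View pics/h1.png

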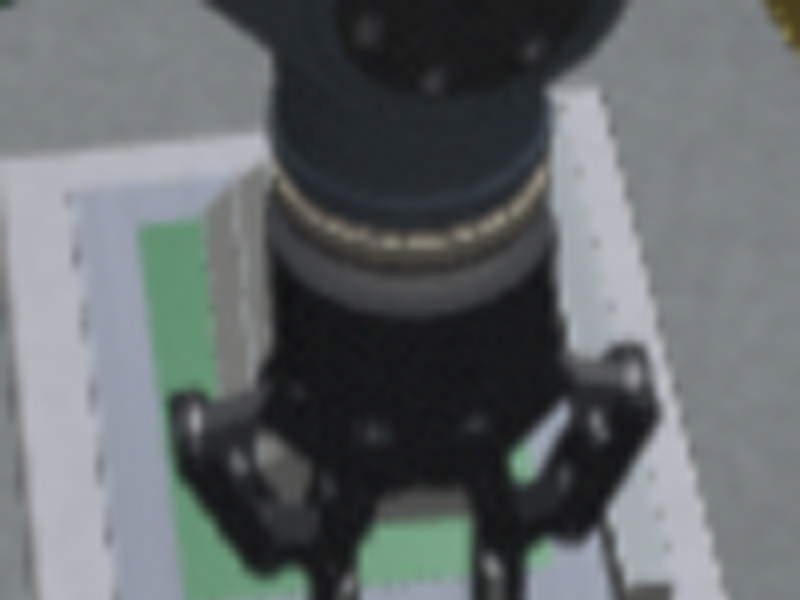

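Emit:
play_rows(steps=[[[0.02,0,0,0,0,0],[0.015,0,0,0,0,0],[0.005,0,0,0,0,0],[0.005,0,0,0,0,0],[0.005,0,0,0,0,0],[0.005,0,0,0,0,0],[0.005,0,0,0,0,0],[0,0,0,0,0,0]]])

```text
t: 22.62
tcp_pos: [0.5778, 0.1057, 0.035]
tool_rot: [0.778, 0.629, 0.0, -0.0]
force: [0.3, 0.1, 0.1]
finger_gap: 0.399
```

```bash
python3 rd.py; python3 v2.py h2
```

```text
22.625 reader xy [ 0.0075 -0.0437] z 0.035 force rd [0.2 0.2] 0.1 jawyaw -12.12 zaxis [-0.     0.001 -1.   ] q [-0.01  0.74  1.66  0.    0.74  0.2 ]
22.675 [0.57780895 0.10564199 0.03498757] [ 0.117907    0.06319443 -0.43699558] 0.39838463175398914
```

View pics/h2.png

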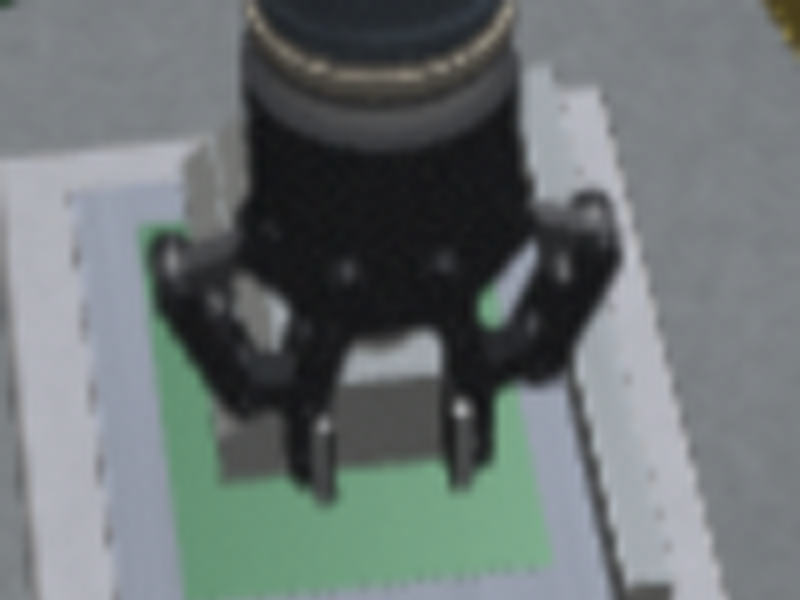

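The carrier is sliding square. I'll push the rest of the way to the stop in small steps.

Emit:
play_rows(steps=[[[0.003,0,0,0,0,0],[0.002,0,0,0,0,0],[0,0,0,0,0,0]]])

```text
t: 23.05
tcp_pos: [0.5789, 0.1103, 0.0351]
tool_rot: [0.778, 0.629, 0.0, -0.0]
force: [0.3, -0.4, 0.4]
finger_gap: 0.403
```

Emit:
play_rows(steps=[[[0.002,0,0,0,0,0],[0,0,0,0,0,0]]])

```text
t: 23.3
tcp_pos: [0.5794, 0.1121, 0.0352]
tool_rot: [0.778, 0.629, 0.0, -0.0]
force: [0.1, 0.0, -1.0]
finger_gap: 0.4
```

Emit:
play_rows(steps=[[[0.002,0,0,0,0,0],[0,0,0,0,0,0]]])

```text
t: 23.55
tcp_pos: [0.5798, 0.1141, 0.0352]
tool_rot: [0.778, 0.629, 0.0, -0.0]
force: [0.7, 0.7, -0.6]
finger_gap: 0.401
```

```bash
python3 rd.py
```

```text
23.55 reader xy [ 0.0078 -0.0352] z 0.0352 force rd [0.6 0.8] -0.6 jawyaw -12.11 zaxis [ 0.  0. -1.] q [0.01 0.74 1.65 0.   0.75 0.22]
```

Emit:
play_rows(steps=[[[0.0015,0,0,0,0,0],[0,0,0,0,0,0]]])

```text
t: 23.8
tcp_pos: [0.58, 0.1147, 0.0352]
tool_rot: [0.778, 0.629, -0.001, 0.0]
force: [-0.3, -4.2, 0.9]
finger_gap: 0.399
```

Emit:
play_rows(steps=[[[0.0015,0,0,0,0,0],[0,0,0,0,0,0]]])

```text
t: 24.05
tcp_pos: [0.5799, 0.1147, 0.0353]
tool_rot: [0.777, 0.629, -0.002, 0.001]
force: [-1.6, -8.3, 1.6]
finger_gap: 0.404
```

```bash
python3 rd.py;python3 v2.py h3
```

```text
24.05 reader xy [ 0.0077 -0.0346] z 0.0353 force rd [ 0.1 -8.4] 1.6 jawyaw -12.06 zaxis [-0.002 -0.003 -1.   ] q [ 0.01  0.74  1.65 -0.    0.75  0.22]
24.1 [0.5799082  0.11464658 0.03526045] [-1.71127086 -8.96905184  0.079065  ] 0.39753627543077513
```

View pics/h3.png

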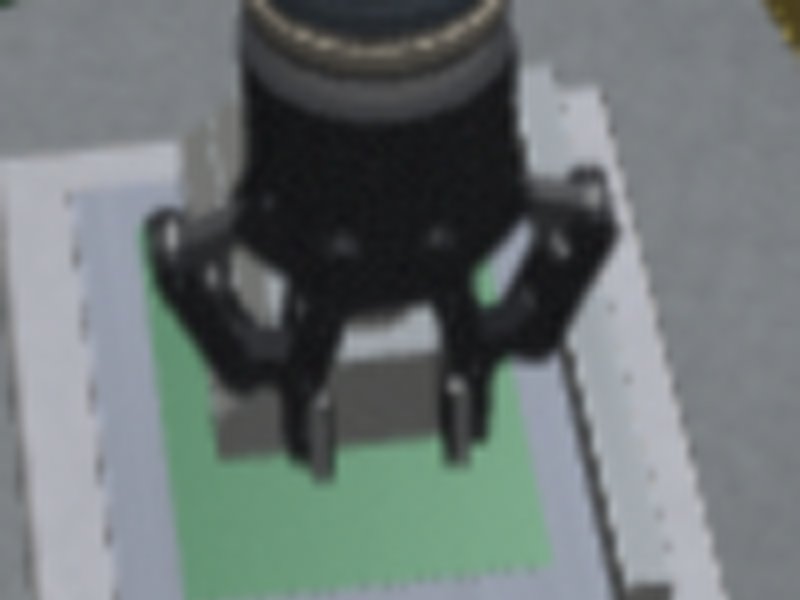

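It is against the stop: the force rose to 8 N and the end lies flush. I'll back off, raise, shut the fingers and turn the tool for the ramp.

Emit:
play_rows(steps=[[[-0.015,0,0,0,0,0],[-0.01,0,-0.03,0,0,0],[0,0,-0.05,0,0,0],[0,0,-0.05,0,0,0],[0,-0.02,0,0,0,0],[0,-0.04,0,0,0,0],[0,-0.04,0,0,0,0],[0,0,0,0,0,0]]], fingers=0.0)

```text
t: 25.1
tcp_pos: [0.4732, 0.1142, 0.165]
tool_rot: [0.777, 0.629, -0.001, -0.002]
force: [0.5, 0.7, -0.1]
finger_gap: 0.002
```

Emit:
play_rows(steps=[[[0,0,0,0,0,-10],[0,0,0,0,0,-10],[0,0,0,0,0,-10],[0,0,0,0,0,-10],[0,0,0,0,0,-10],[0,0,0,0,0,-10],[0,0,0,0,0,-10],[0,0,0,0,0,-10],[0,0,0,0,0,-10],[0,0,0,0,0,0]]])

```text
t: 26.35
tcp_pos: [0.4785, 0.1133, 0.1653]
tool_rot: [0.107, 0.994, 0.0, 0.001]
force: [-0.1, -1.0, 0.5]
finger_gap: 0.001
```

```bash
python3 rd.py;python3 v2.py i1; python3 - <<'E'
from h import *
from station import manip
s=manip.snapshot("top"); im=s["img"][:,:,::-1]; cv2.imwrite("pics/i1t.png",cv2.resize(im[160:280,200:360],(800,600),interpolation=cv2.INTER_CUBIC))
E
```

```text
26.35 reader xy [-0.0913 -0.0568] z 0.1653 force rd [ 0.1 -1. ] 0.5 jawyaw 77.75 zaxis [ 0.001  0.001 -1.   ] q [ 0.    0.43  1.82  0.    0.89 -1.35]
26.4 [0.47829558 0.11330424 0.16530987] [ 0.42420891 -0.56862919  0.64233843] 0.00042513877888800323
```

View pics/i1.png

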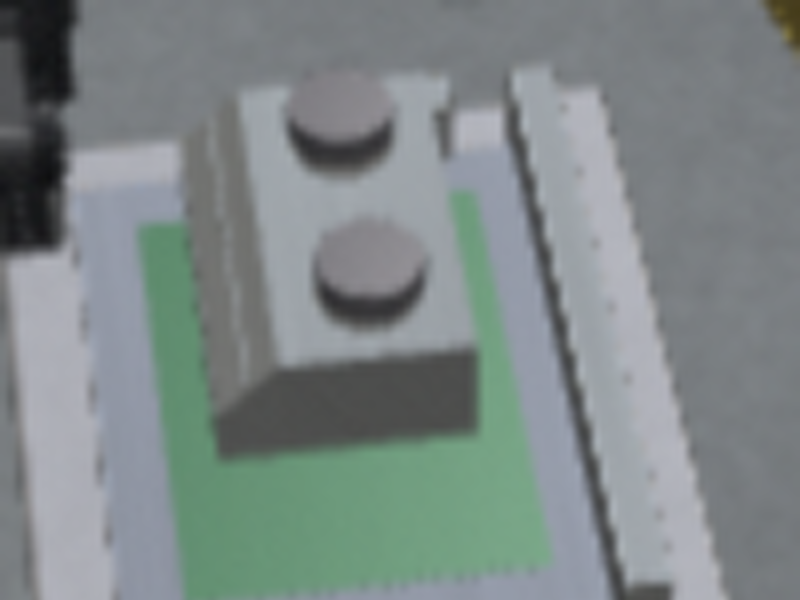

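View pics/i1t.png

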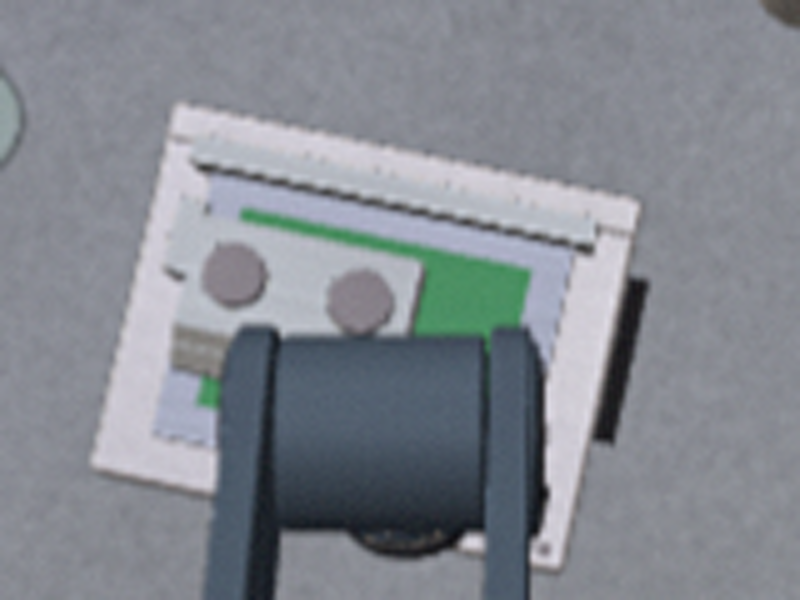

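The carrier is square against the stop (top crop, left end at about x 175) with both pots upright. Next I'll move across and tilt 45°.

Emit:
play_rows(steps=[[[0,0.03,0,0,0,0],[0,0.032,0,0,0,0],[0,0.03,0,0,0,0],[0,0,0,0,-9,0],[0,0,0,0,-9,0],[0,0,0,0,-9,0],[0,0,0,0,-9,0],[0,0,0,0,-9,0],[0,0,0,0,0,0],[0,0,0,0,0,0]]])

```text
t: 27.7
tcp_pos: [0.4996, 0.1865, 0.1656]
tool_rot: [0.113, 0.954, -0.057, 0.272]
force: [0.2, 0.0, -0.0]
finger_gap: -0.001
```

```bash
python3 rd.py; cat > v3.py <<'E'
from h import *
from station import manip
import sys
st=manip.sense(); p=st["tcp_pos"]; R=Ro.from_quat(st["tool_rot"])
for n,o,k in(("side",(230,130),5),("top",(200,180),5)):
    s=manip.snapshot(n); o=np.array(o); im=cv2.resize(s["img"][o[1]:o[1]+120,o[0]:o[0]+160,::-1],None,fx=k,fy=k,interpolation=cv2.INTER_CUBIC)
    if len(sys.argv)>2:
      for d,c in((.025,(0,0,255)),(0,(0,255,0)),(-.013,(255,0,0))):
        q=proj(s,[p+R.apply([0,0,d])])[0]; cv2.circle(im,tuple(((q-o+.5)*k).astype(int).tolist()),3,c,-1)
    cv2.imwrite(f"pics/{sys.argv[1]}{n}.png",im)
E
python3 v3.py j1 x
```

```text
27.7 reader xy [-0.0857  0.0191] z 0.1656 force rd [0.2 0.1] -0.0 jawyaw 75.73 zaxis [ 0.506 -0.171 -0.845] q [ 0.34  0.44  2.04 -1.05  0.39 -0.06]
```

View pics/j1side.png

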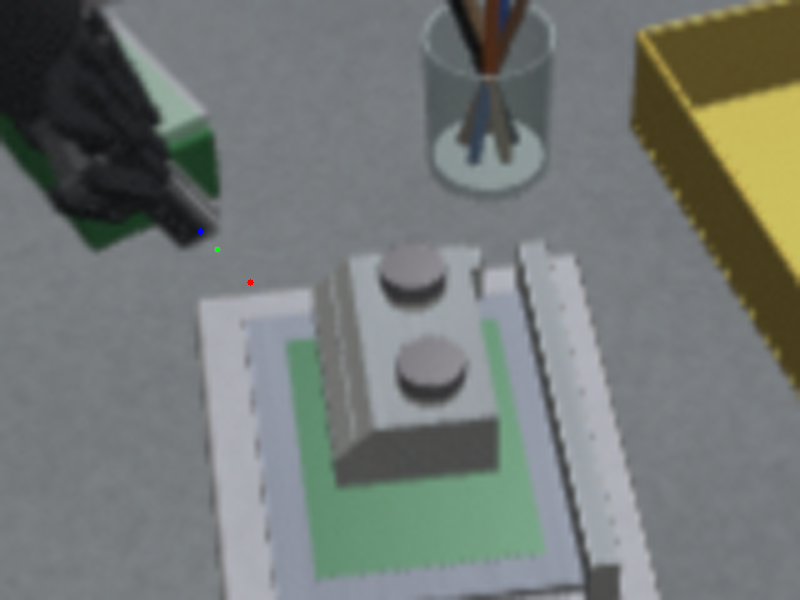

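View pics/j1top.png

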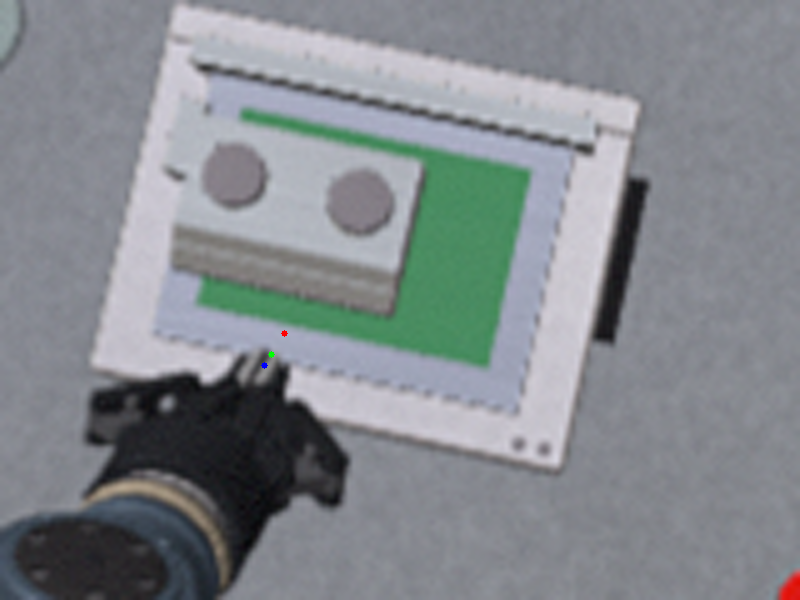

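```bash
cat > fitc.py <<'E'
from h import *
from station import manip
from scipy.optimize import least_squares
S={n:manip.snapshot(n) for n in("side","top")}
O={"side":(230,130),"top":(200,180)}
def fit(C,a0=-.2075,dz=0):
    def res(p):
        x,y,a=p; r=[]
        for n,P,uv in C:
            w=(x+np.cos(a)*P[0]-np.sin(a)*P[1],y+np.sin(a)*P[0]+np.cos(a)*P[1],P[2]-dz)
            r+=list(proj(S[n],[w])[0]-(np.array(O[n])+(np.array(uv)+.5)/5-.5))
        return np.array(r)
    r=least_squares(res,[.6,.15,-.2],loss="soft_l1").x
    M=np.array([[np.cos(a0),np.sin(a0)],[-np.sin(a0),np.cos(a0)]])
    return r,(M@(r[:2]-[.5795,.1501])).round(4),np.degrees(r[2]-a0).round(2),res(r).reshape(-1,2).round(1).tolist()
E
python3 - <<'E'
from fitc import *
print(fit([("top",(.03,-.06,.08),(424,160)),("top",(-.05,-.06,.04),(392,315)),("top",(-.05,.06,.06),(172,266)),("side",(.03,-.06,.08),(497,415)),("side",(-.03,-.06,.08),(375,430)),("side",(.03,-.06,.04),(498,467)),("side",(-.05,-.06,.04),(337,486)),("side",(-.03,.06,.08),(349,257))]))
E
```

```text
(array([ 0.59485891,  0.18333798, -0.20525631]), array([0.0082, 0.0357]), np.float64(0.13), [[-0.5, -0.7], [0.1, -0.2], [-0.7, -0.7], [0.3, 0.2], [-0.3, -0.1], [-0.0, 1.0], [-0.3, 0.8], [-0.6, 0.1]])
```

```bash
cat > go.py <<'E'
from h import *
from station import manip
a=-.2075
def tgt(rx,ry,z,tilt):
    E=np.array([[np.cos(a),-np.sin(a),0],[np.sin(a),np.cos(a),0],[0,0,1]])
    t=np.radians(tilt); zz=np.array([np.sin(t),0,-np.cos(t)]); yy=np.array([0,1.,0]); xx=np.cross(yy,zz)
    return E@np.array([rx,ry,0])+[.5795,.1501,z], Ro.from_matrix(E@np.stack([xx,yy,zz],1))
def d(*t): return delta(manip.sense(),*tgt(*t))
def vec(v): # reader vector -> tool
    E=np.array([[np.cos(a),-np.sin(a),0],[np.sin(a),np.cos(a),0],[0,0,1]])
    return Ro.from_quat(manip.sense()["tool_rot"]).inv().apply(E@np.array(v)).round(4)
E
python3 -c "
from go import *
print(d(-.0857,.035,.12,38))
print(d(-.063,.035,.065,38))"
```

```text
(array([0.0246, 0.0184, 0.0376]), array([-3.65, -5.82, -0.35]))
(array([0.0347, 0.022 , 0.0961]), array([-3.65, -5.82, -0.35]))
```

Emit:
play_rows(steps=[[[0.0041,0.003,0.006,-0.6,-1,0],[0.0041,0.003,0.006,-0.6,-1,0],[0.0041,0.003,0.006,-0.6,-1,0],[0.0041,0.003,0.006,-0.6,-1,0],[0.0041,0.003,0.006,-0.6,-1,0],[0.0041,0.003,0.006,-0.6,-1,0],[0,0,0,0,0,0]]])

```text
t: 28.78
tcp_pos: [0.5119, 0.216, 0.146]
tool_rot: [0.104, 0.945, -0.041, 0.306]
force: [-0.1, -0.1, 0.2]
finger_gap: 0.001
```

```bash
python3 rd.py; python3 -c "
from go import *
print(d(-.063,.035,.065,38))"
```

```text
28.775 reader xy [-0.0798  0.0506] z 0.146 force rd [-0.1 -0.1] 0.2 jawyaw 77.23 zaxis [ 0.571 -0.141 -0.809] q [ 0.39  0.51  2.05 -1.43  0.36  0.36]
(array([ 0.0339, -0.0142,  0.0757]), array([-1.16, -2.02, -0.23]))
```

```bash
python3 -c "
from go import *
print(d(-.08,.035,.12,27))"
```

```text
(array([ 0.0154, -0.0152,  0.0212]), array([-1.13,  8.98, -0.34]))
```

Emit:
play_rows(steps=[[[0,0,0,-0.4,3,-0.1],[0,0,0,-0.4,3,-0.1],[0,0,0,-0.3,3,-0.1],[0.005,-0.005,0.007,0,0,0],[0.005,-0.005,0.007,0,0,0],[0.005,-0.005,0.007,0,0,0],[0,0,0,0,0,0]]])

```text
t: 29.65
tcp_pos: [0.5037, 0.2009, 0.1196]
tool_rot: [0.102, 0.967, -0.025, 0.231]
force: [-0.6, -0.1, 0.6]
finger_gap: -0.003
```

```bash
python3 rd.py; python3 -c "
from go import *
print(d(-.064,.035,.064,27))"
```

```text
29.65 reader xy [-0.0847  0.0341] z 0.1196 force rd [-0.6 -0.2] 0.6 jawyaw 77.99 zaxis [ 0.441 -0.096 -0.892] q [ 0.3   0.52  2.02 -0.9   0.29 -0.23]
(array([0.0066, 0.0011, 0.0589]), array([-0.16, -0.17, -0.06]))
```

Emit:
play_rows(steps=[[[0.002,0,0.015,0,0,0],[0.002,0.001,0.015,0,0,0],[0.0015,0,0.015,0,0,0],[0.001,0,0.0135,0,0,0],[0,0,0,0,0,0]]])

```text
t: 30.28
tcp_pos: [0.5252, 0.1981, 0.0647]
tool_rot: [0.101, 0.967, -0.025, 0.231]
force: [0.0, 0.8, 0.8]
finger_gap: -0.004
```

```bash
python3 rd.py; python3 v3.py k1; python3 -c "
from go import *
print(vec([.01,0,0]),vec([0,0,-.01]),vec([0,.01,0]))"
```

```text
30.275 reader xy [-0.063   0.0358] z 0.0647 force rd [-0.1  0.8] 0.8 jawyaw 78.01 zaxis [ 0.443 -0.095 -0.892] q [ 0.28  0.65  2.01 -1.32  0.22  0.19]
[-0.0089  0.      0.0045] [0.0045 0.     0.0089] [ 0.    0.01 -0.  ]
```

View pics/k1side.png

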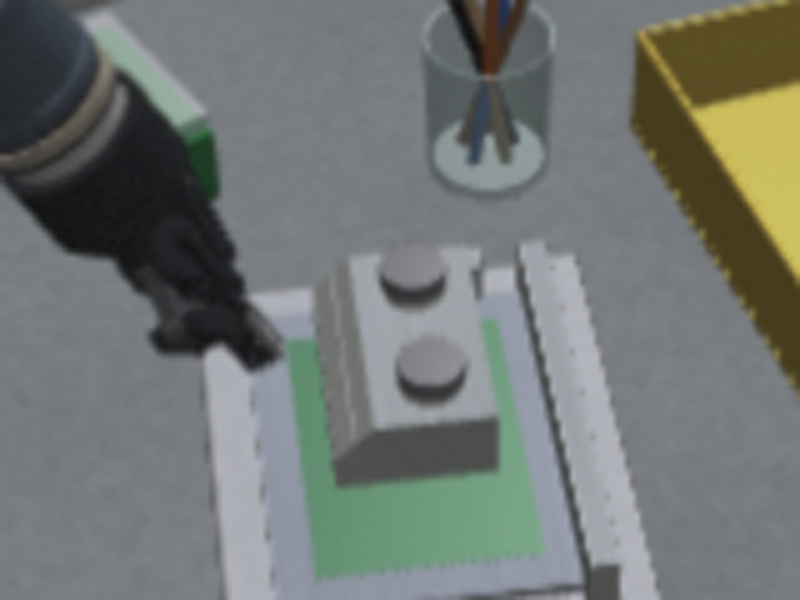

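View pics/k1top.png

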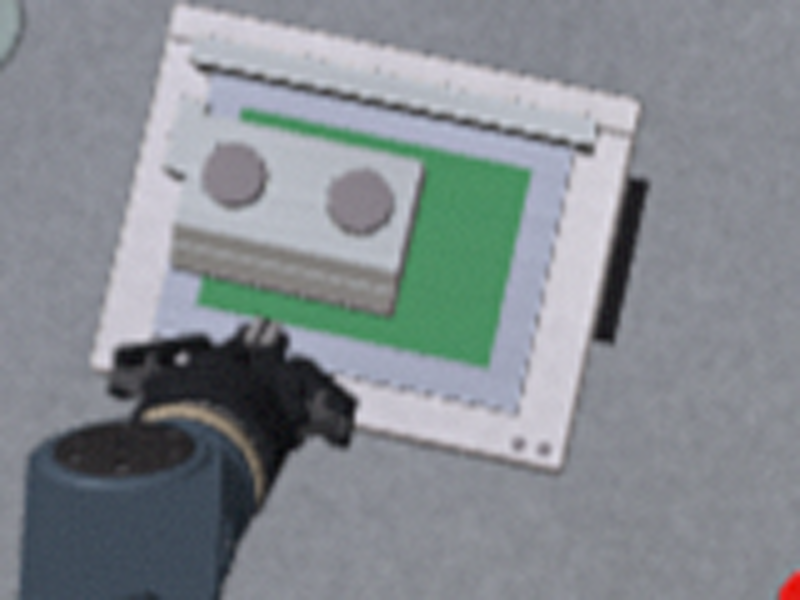

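The tip is about 20 mm in front of the ramp and centred on it. Joint 4 is near its limit, so I'll reduce the tilt a little before approaching.

Emit:
play_rows(steps=[[[0,0,0,0,2,0],[0,0,0,0,2,0],[0,0,0,0,2,0],[0,0,0,0,2,0],[0,0,0,0,0,0]]])

```text
t: 31.0
tcp_pos: [0.5259, 0.1983, 0.0662]
tool_rot: [0.104, 0.981, -0.017, 0.165]
force: [-0.3, 0.4, 0.7]
finger_gap: 0.0
```

```bash
python3 rd.py; python3 -c "
from go import *
print(d(-.042,.035,.063,19.5),vec([.01,0,0]),vec([0,0,-.01]),vec([0,.01,0]))"
```

```text
31.0 reader xy [-0.0624  0.0361] z 0.0662 force rd [-0.4  0.3] 0.7 jawyaw 77.95 zaxis [ 0.32  -0.067 -0.945] q [ 0.24  0.63  1.93 -0.48  0.31 -0.68]
(array([-0.0183, -0.0011,  0.0097]), array([ 0.  , -0.44, -0.17])) [-0.0095  0.      0.0033] [ 0.0033 -0.      0.0095] [0.   0.01 0.  ]
```

Emit:
play_rows(steps=[[[0.0013,-0.001,0.004,0,0,0],[-0.0048,0,0.0016,0,0,0],[-0.0048,0,0.0016,0,0,0],[-0.0048,0,0.0016,0,0,0],[-0.0048,0,0.0016,0,0,0],[-0.0048,0,0.0016,0,0,0],[-0.0048,0,0.0016,0,0,0],[0,0,0,0,0,0]]])

```text
t: 32.0
tcp_pos: [0.555, 0.1907, 0.0612]
tool_rot: [0.103, 0.981, -0.017, 0.164]
force: [-0.3, -0.2, -0.1]
finger_gap: -0.001
```

```bash
python3 rd.py; python3 v3.py k2
```

```text
32.0 reader xy [-0.0323  0.0346] z 0.0612 force rd [-0.2 -0.3] -0.1 jawyaw 77.97 zaxis [ 0.318 -0.068 -0.946] q [ 0.21  0.66  1.87 -0.42  0.34 -0.77]
```

View pics/k2side.png

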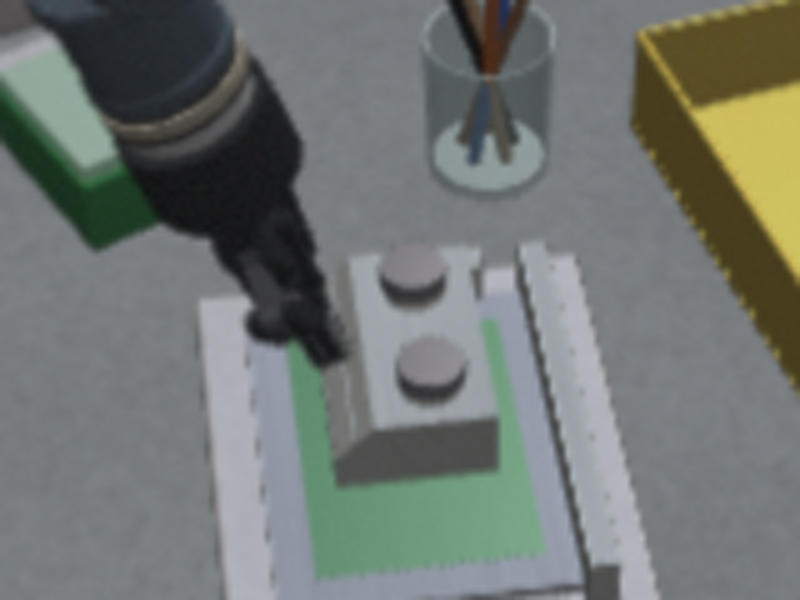

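View pics/k2top.png

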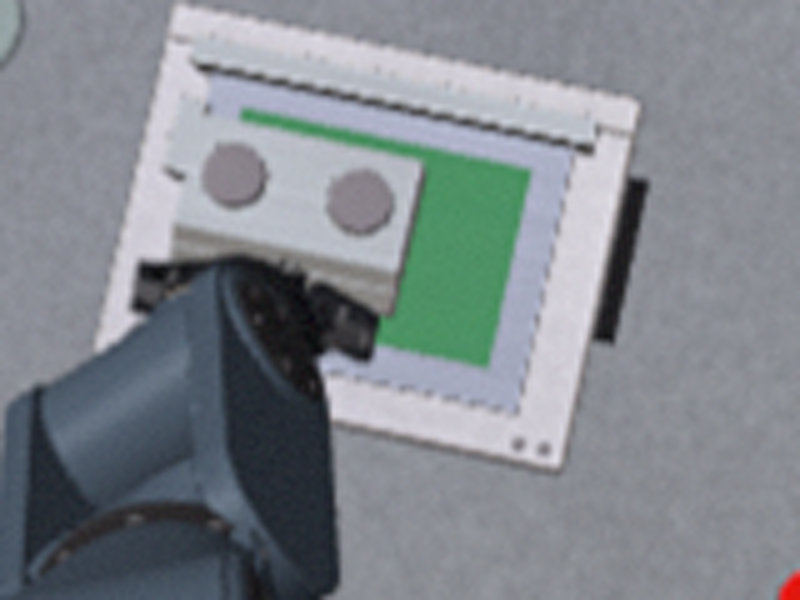

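The tip is almost touching the ramp. I'll drop 3 mm and push back in small rows.

Emit:
play_rows(steps=[[[0.001,0,0.003,0,0,0],[-0.0038,0,0.0013,0,0,0],[-0.0038,0,0.0013,0,0,0],[-0.0038,0,0.0013,0,0,0],[-0.0038,0,0.0013,0,0,0],[0,0,0,0,0,0]]])

```text
t: 32.85
tcp_pos: [0.571, 0.1873, 0.0582]
tool_rot: [0.103, 0.981, -0.017, 0.164]
force: [-1.2, -0.1, 3.2]
finger_gap: 0.002
```

```bash
python3 rd.py; python3 v3.py k3
```

```text
32.85 reader xy [-0.0159  0.0346] z 0.0582 force rd [-1.2 -0.4] 3.2 jawyaw 77.98 zaxis [ 0.318 -0.068 -0.946] q [ 0.2   0.67  1.84 -0.39  0.35 -0.81]
```

View pics/k3side.png

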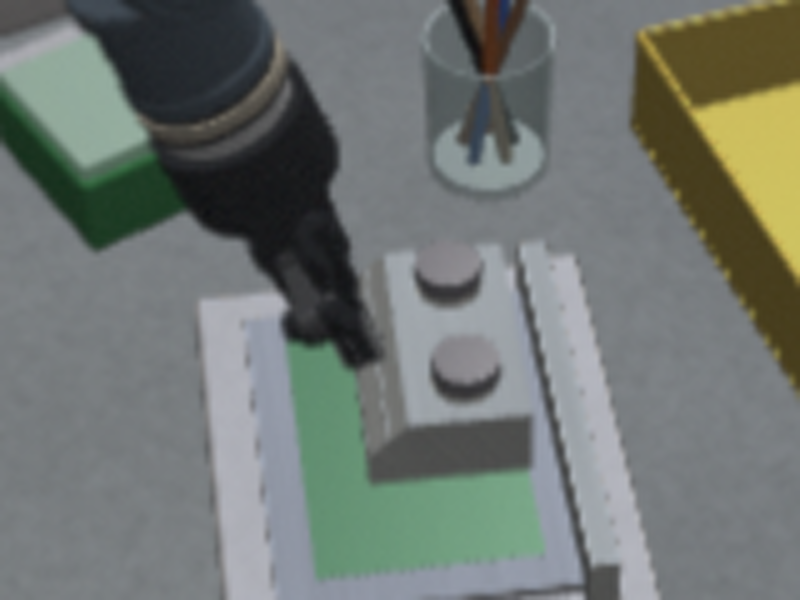

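The carrier is sliding back square, about 15 mm so far. I'll continue.

Emit:
play_rows(steps=[[[-0.0028,0,0.001,0,0,0],[-0.0028,0,0.001,0,0,0],[-0.0028,0,0.001,0,0,0],[0,0,0,0,0,0]]])

```text
t: 33.45
tcp_pos: [0.5793, 0.1855, 0.0579]
tool_rot: [0.103, 0.981, -0.017, 0.164]
force: [-2.6, 0.2, 3.0]
finger_gap: 0.002
```

Emit:
play_rows(steps=[[[-0.0028,0,0.001,0,0,0],[0,0,0,0,0,0]]])

```text
t: 33.7
tcp_pos: [0.5816, 0.1848, 0.0577]
tool_rot: [0.103, 0.981, -0.018, 0.163]
force: [-3.5, -0.8, 3.4]
finger_gap: -0.0
```

```bash
python3 rd.py; python3 v3.py k4
```

```text
33.7 reader xy [-0.0051  0.0344] z 0.0577 force rd [-3.3 -1.5] 3.4 jawyaw 77.99 zaxis [ 0.316 -0.068 -0.946] q [ 0.19  0.68  1.82 -0.37  0.36 -0.85]
```

View pics/k4side.png

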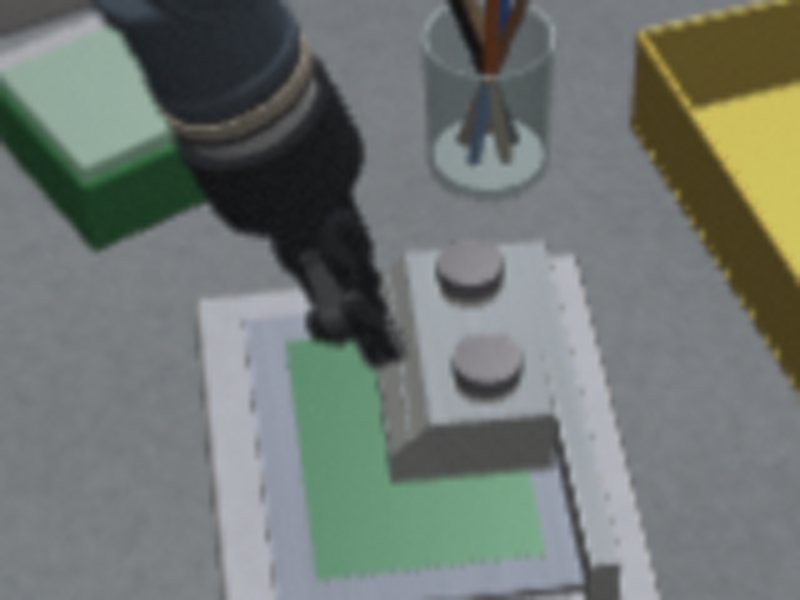

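```bash
python3 - <<'E'
from fitc import *
print(fit([("side",(.03,-.06,.08),(556,415)),("side",(-.03,-.06,.08),(432,426)),("side",(.03,-.06,.04),(556,465)),("side",(-.05,-.06,.04),(391,482)),("side",(-.03,.06,.08),(407,252))]))
cv2.imwrite("pics/k4c.png",cv2.resize(S["side"]["img"][165:245,295:375,::-1],(600,600),interpolation=cv2.INTER_CUBIC))
E
```

```text
(array([ 0.62347819,  0.17616125, -0.2328931 ]), array([0.0377, 0.0346]), np.float64(-1.45), [[0.1, -0.4], [-0.1, -0.4], [-0.3, 0.7], [0.2, 0.3], [-0.0, -0.1]])
```

View pics/k4c.png

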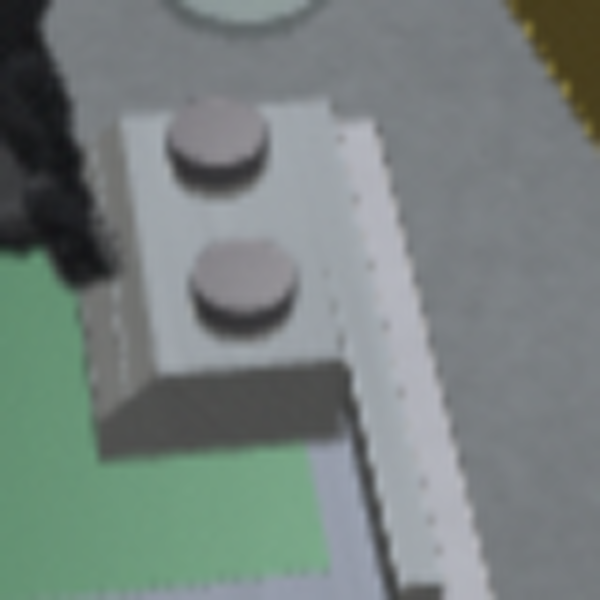

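Emit:
play_rows(steps=[[[-0.0019,0,0.0007,0,0,0],[0,0,0,0,0,0]]])

```text
t: 34.15
tcp_pos: [0.5823, 0.1841, 0.0573]
tool_rot: [0.103, 0.981, -0.018, 0.162]
force: [-5.4, -0.1, 4.8]
finger_gap: -0.0
```

Emit:
play_rows(steps=[[[-0.0019,0,0.0007,0,0,0],[0,0,0,0,0,0]]])

```text
t: 34.4
tcp_pos: [0.5829, 0.1836, 0.057]
tool_rot: [0.103, 0.981, -0.019, 0.161]
force: [-10.0, -0.2, 6.5]
finger_gap: 0.004
```

```bash
python3 rd.py
```

```text
34.4 reader xy [-0.0036  0.0335] z 0.057 force rd [-9.7 -2.2] 6.5 jawyaw 77.96 zaxis [ 0.312 -0.07  -0.948] q [ 0.19  0.68  1.81 -0.36  0.37 -0.86]
```

It is against the fence with about 10 N. Now I'll press down in steps while keeping the back push.

Emit:
play_rows(steps=[[[0.0007,0,0.0019,0,0,0],[0.0007,0,0.0019,0,0,0],[0,0,0,0,0,0]]])

```text
t: 34.78
tcp_pos: [0.5829, 0.1836, 0.0535]
tool_rot: [0.103, 0.981, -0.019, 0.161]
force: [-9.1, -0.9, 10.6]
finger_gap: 0.005
```

```bash
python3 rd.py
```

```text
34.775 reader xy [-0.0036  0.0335] z 0.0535 force rd [-8.8 -2.7] 10.6 jawyaw 77.97 zaxis [ 0.313 -0.07  -0.947] q [ 0.19  0.69  1.81 -0.37  0.36 -0.85]
```

Emit:
play_rows(steps=[[[0.0007,0,0.0019,0,0,0],[0,0,0,0,0,0]]])

```text
t: 35.02
tcp_pos: [0.5829, 0.1836, 0.0518]
tool_rot: [0.103, 0.981, -0.019, 0.161]
force: [-10.4, -0.9, 12.0]
finger_gap: 0.004
```

```bash
python3 rd.py
```

```text
35.025 reader xy [-0.0036  0.0335] z 0.0518 force rd [-10.  -3.] 12.0 jawyaw 77.98 zaxis [ 0.313 -0.07  -0.947] q [ 0.19  0.69  1.81 -0.37  0.36 -0.84]
```

Emit:
play_rows(steps=[[[0.0005,0,0.0014,0,0,0],[0,0,0,0,0,0]]])

```text
t: 35.28
tcp_pos: [0.5829, 0.1836, 0.0507]
tool_rot: [0.103, 0.981, -0.019, 0.162]
force: [-11.3, -0.0, 15.1]
finger_gap: 0.003
```

Emit:
play_rows(steps=[[[0.0004,0,0.0009,0,0,0],[0,0,0,0,0,0],[0,0,0,0,0,0]]])

```text
t: 35.65
tcp_pos: [0.583, 0.1836, 0.0501]
tool_rot: [0.103, 0.981, -0.018, 0.162]
force: [-11.6, -1.3, 16.8]
finger_gap: 0.001
```

```bash
python3 rd.py; python3 v3.py l1;  python3 - <<'E'
import cv2
from station import manip
s=manip.snapshot("side")
cv2.imwrite("pics/l1c.png",cv2.resize(s["img"][165:245,295:375,::-1],(600,600),interpolation=cv2.INTER_CUBIC))
E
```

```text
35.65 reader xy [-0.0035  0.0335] z 0.0501 force rd [-11.1  -3.7] 16.8 jawyaw 77.98 zaxis [ 0.314 -0.07  -0.947] q [ 0.19  0.69  1.82 -0.38  0.35 -0.84]
```

View pics/l1c.png

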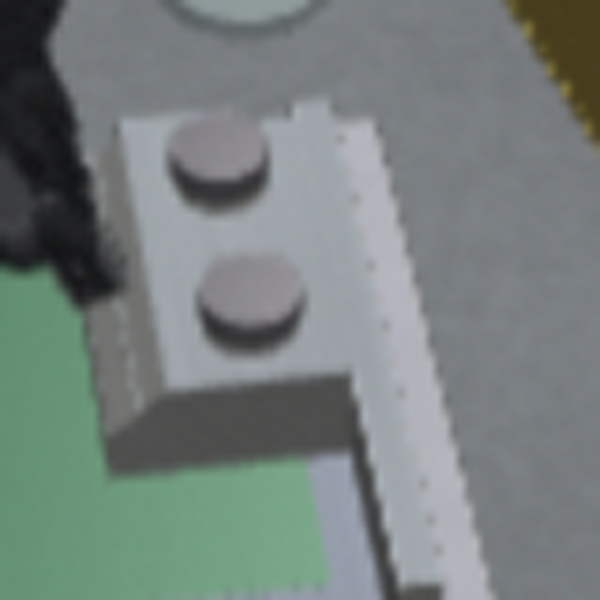

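View pics/l1top.png

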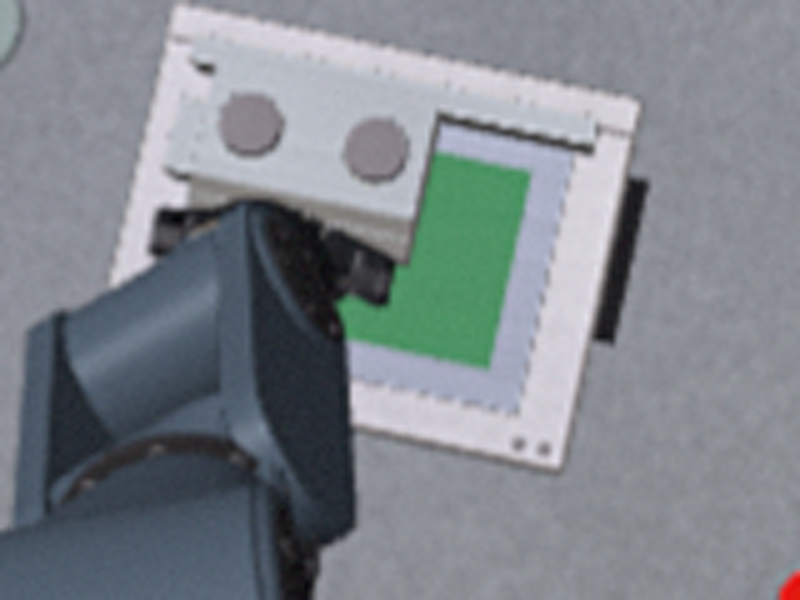

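```bash
python3 - <<'E'
from fitc import *
sc=lambda u,v:(((295+(u+.5)/7.5-.5)-230)*5,((165+(v+.5)/7.5-.5)-130)*5)
side=[("side",(.03,-.06,.08),sc(352,373)),("side",(-.03,-.06,.08),sc(166,390)),("side",(.03,-.06,.04),sc(353,447)),("side",(-.05,-.06,.04),sc(110,475)),("side",(-.03,.06,.08),sc(122,120))]
top=[("top",(.03,-.06,.08),(439,113)),("top",(-.05,-.06,.04),(407,265)),("top",(-.03,-.06,.08),(416,222))]
cap=[("top",(0,-.033,.096),(377,150)),("top",(0,.033,.096),(251,124))]
for dz in (.004,.0065,.008): print(dz,"side",fit(side,dz=dz)[1:],"\n top",fit(top+cap,dz=dz)[1:])
E
```

```text
0.004 side (array([0.0377, 0.0346]), np.float64(-0.41), [[0.2, -0.8], [0.1, -0.5], [-0.3, 0.4], [-0.3, 0.1], [0.2, 1.1]]) 
 top (array([0.0348, 0.032 ]), np.float64(-0.31), [[0.2, -0.4], [0.6, 0.7], [-0.3, -0.1], [-0.4, 0.0], [0.0, -0.2]])
0.0065 side (array([0.038 , 0.0369]), np.float64(-0.37), [[0.2, -0.8], [0.2, -0.5], [-0.4, 0.4], [-0.2, 0.0], [0.2, 1.2]]) 
 top (array([0.0352, 0.0323]), np.float64(-0.31), [[0.2, -0.3], [0.5, 0.7], [-0.3, -0.1], [-0.4, 0.0], [0.1, -0.2]])
0.008 side (array([0.0382, 0.0382]), np.float64(-0.35), [[0.1, -0.8], [0.2, -0.5], [-0.4, 0.4], [-0.2, 0.0], [0.2, 1.3]]) 
 top (array([0.0354, 0.0324]), np.float64(-0.31), [[0.2, -0.3], [0.5, 0.7], [-0.3, -0.1], [-0.4, 0.0], [0.1, -0.2]])
```

```bash
python3 - <<'E'
import cv2
from station import manip
s=manip.snapshot("top")
cv2.imwrite("pics/l2.png",cv2.resize(s["img"][180:240,225:305,::-1],(800,600),interpolation=cv2.INTER_CUBIC))
E
```

```text
(no output)
```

View pics/l2.png

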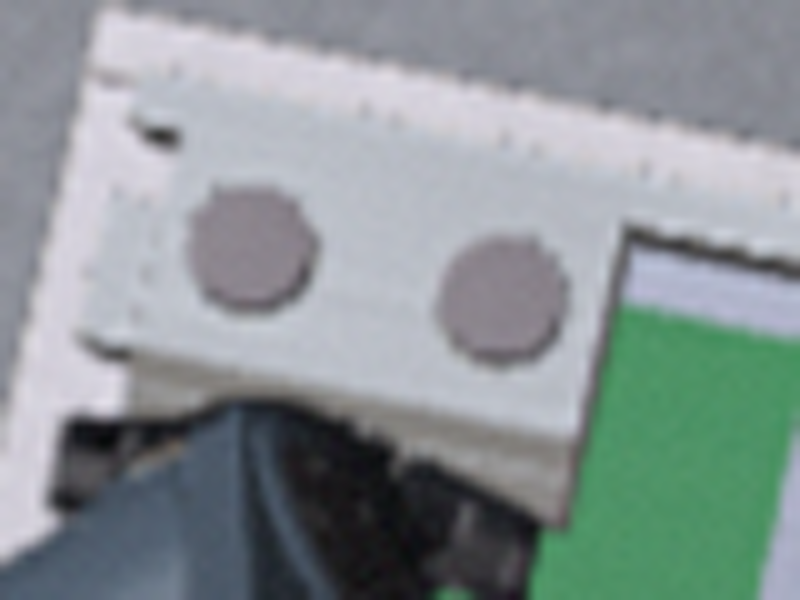

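The carrier shows no gap at the fence or the stop, and both caps are level. I'll check that the push holds steady, then hand in.

Emit:
play_rows(steps=[[[0,0,0,0,0,0],[0,0,0,0,0,0],[0,0,0,0,0,0],[0,0,0,0,0,0]]])

```text
t: 36.45
tcp_pos: [0.583, 0.1836, 0.0501]
tool_rot: [0.103, 0.981, -0.018, 0.162]
force: [-11.5, -0.2, 16.5]
finger_gap: 0.0
```

```bash
python3 rd.py; python3 -c "
from station import manip
print(manip.sign_off())"
```

```text
36.45 reader xy [-0.0035  0.0335] z 0.0501 force rd [-11.3  -2.5] 16.5 jawyaw 77.98 zaxis [ 0.314 -0.07  -0.947] q [ 0.19  0.69  1.82 -0.38  0.35 -0.84]
the job is handed in; nothing more can be done
None
```

I put the pot in the empty pocket, slid the carrier against the stop and then the fence, and handed the job in at 36.5 s while still holding the diagonal push on the ramp. The sign-off gives no verdict.

**Last checks:**
- **Push:** it held steady over the last 0.5 s at about 11 N back and 16.5 N down.
- **Fence and stop:** the top picture showed no gap at either.
- **Square:** the carrier was within about 0.4° of square.
- **Bed:** the drop was only estimated, at about 6 to 7 mm, from how far the tool went down and how far the carrier moved in the picture.
- **Pots:** both caps were level in the last picture. I let go of the new pot before any pushing.

**What disagreed or fell short:**
- **Tool length:** the fingertips were really about 13 mm behind the reported TCP (fingers 40% open) instead of 25 mm ahead. My first grasp closed above the pot without touching it. I measured the difference by touching the bare bench (about 22 N) and corrected for it.
- **Tilt:** joint 4 reached its limit, so the final push used a tool tilt of about 19° instead of 45°.
- **Camera fits:** the two cameras differed by 2 to 5 mm on the carrier's final position, which is as wide as the judged range. At the drop I estimated, the side view gave x = 38.0, y = 36.9 mm. The top view gave x = 35.2, y = 32.3 mm, or about 36.3 and 33.3 mm when referred to that camera's own fit of the reader. That x is below the 37.5 mm limit, so for the fence I relied on the force rise and the missing gap.

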